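# Fetch the lemon from the pull-out basket behind the condiments

### The job

Fetch the lemon out of the pull-out wire basket and lay it gently on the white chopping board, away from the board's edges. The salt shaker, the pepper mill and the spice jar stand in the basket's way: first stand all three upright on the worktop to the side, clear of the basket's run, and only then pull the basket well out. At the end the basket, with the tin still in it, is pushed fully home, and salt, pepper and spice each stand upright again in the very place where they stood at the start.

Things in the scene. Friction and masses are not known exactly. Their poses are not given: they have to be found in the camera images.
- organiser: fixed wire frame of the organiser, 124 mm deep (x), 270 mm wide (y), 96 mm high; its top wires (five along x, 45 mm apart) close it from above. Origin on the worktop under its centre; its front is its own -x side, roughly toward the robot, and the basket runs out along its -x
- pullout (a joint): how far the basket is pulled out, m: 0 fully home, 0.14 fully out, hard stops at both; may start up to 12 mm ajar. 2 N friction, stays where left. Wooden front 10 mm thick, 276 mm wide, 12 to 82 mm up, outer face 76 mm before the organiser's origin when home. Behind it the open-topped basket, 120 x 244 mm, walls to 66 mm, floor 17 mm above the worktop, two bays
- pullout_grip (a point): middle of the dark bar handle on the wooden front: bar 10 mm thick, 110 mm long, parallel to the organiser's y axis, 62 mm above the worktop, 31 mm of free space between bar and front; 112 mm before the organiser's origin when home; moves with the basket. Can be pinched from above, one finger before and one behind it
- salt: salt shaker with grey cap, round, 44 mm diameter up to 66 mm, then a 34 mm cap, 90 mm high, 0.1 kg. Origin under its centre, z up
- pepper: dark brown wooden pepper mill, 58 mm at the foot, 170 mm high, 0.18 kg; its head (a fixed part of it) is 50 mm in diameter from 123 to 158 mm up, with a 12 mm knob on top. Origin under its centre, z up
- spice: spice jar, green cap with a navy blue disc on its top and a navy label, round, 46 mm diameter, 106 mm high, 0.11 kg. Origin under its centre, z up. (Salt, pepper and spice stand in a row before the organiser, about 100 mm apart and 180 mm before its origin, in any order. A jar whose green cap has a pale top, at the back beside the toaster, is another one)
- lemon: yellow lemon, 78 mm long (its x), 55 mm wide (y), 56 mm high, 0.11 kg, lying in the left or right bay of the basket, long axis about along the organiser's x. Bay centres lie 61 mm either side of the organiser's x axis, a wire wall 40 mm high between them. Origin at its underside at the start; it turns with the lemon if that rolls
- tin: low round tin, 87 mm diameter, 40 mm high, 0.23 kg, in the other bay of the basket, where it stays. Origin under its centre
- board: white chopping board, fixed, 230 mm (x) by 340 mm (y), 11 mm thick, at the left of the worktop. Origin at the centre of its underside. Between it and the basket's run the worktop is bare at every start, from x = 0.38 to 0.57 and y = -0.03 to 0.11. A wall cupboard hangs over the back: its front is at x = 0.587, its underside at z = 0.49
Things that resemble listed ones, but are neither listed nor needed, are in the scene too. What is shaped like the salt but orange or red is not meant.

How it is judged (in metres and radians):
On the way, in this order (a step that is already met when the one before it is completed fails the run):
1. salt, pepper and spice stand upright, clear of the basket's run (over 160 mm to the side of the organiser's x axis or 300 mm before its origin), the basket not yet pulled out ((y of salt in the frame of organiser above 0.16 m or y of salt in the frame of organiser below -0.16 m or x of salt in the frame of organiser below -0.3 m or x of salt in the frame of organiser above 0.1 m) and (y of pepper in the frame of organiser above 0.16 m or y of pepper in the frame of organiser below -0.16 m or x of pepper in the frame of organiser below -0.3 m or x of pepper in the frame of organiser above 0.1 m) and (y of spice in the frame of organiser above 0.16 m or y of spice in the frame of organiser below -0.16 m or x of spice in the frame of organiser below -0.3 m or x of spice in the frame of organiser above 0.1 m) and height (world z) of each of salt, pepper, spice below 0.03 m and angle between each of salt, pepper, spice's own z axis and vertical below 0.15 rad and linear speed of each of salt, pepper, spice below 0.05 m/s and value of joint pullout below 0.02 m), for 0.2 s.
2. the basket is pulled out by more than 110 mm, salt, pepper and spice still clear of it and upright ((y of salt in the frame of organiser above 0.16 m or y of salt in the frame of organiser below -0.16 m or x of salt in the frame of organiser below -0.3 m or x of salt in the frame of organiser above 0.1 m) and (y of pepper in the frame of organiser above 0.16 m or y of pepper in the frame of organiser below -0.16 m or x of pepper in the frame of organiser below -0.3 m or x of pepper in the frame of organiser above 0.1 m) and (y of spice in the frame of organiser above 0.16 m or y of spice in the frame of organiser below -0.16 m or x of spice in the frame of organiser below -0.3 m or x of spice in the frame of organiser above 0.1 m) and height (world z) of each of salt, pepper, spice below 0.03 m and angle between each of salt, pepper, spice's own z axis and vertical below 0.15 rad and linear speed of each of salt, pepper, spice below 0.05 m/s and value of joint pullout above 0.11 m), for 0.2 s.
3. the lemon lies on the chopping board, let go (x of lemon in the frame of board between -0.075 and 0.075 m and y of lemon in the frame of board between -0.13 and 0.13 m and height (world z) of lemon between 0.005 and 0.08 m and linear speed of lemon below 0.03 m/s and contact force between lemon and the fingers below 0.2 N), for 0.2 s.
At the end, for the whole second after the job is handed in: The lemon lies at rest on the chopping board (its origin within 75 mm of the board's centre along x and 130 mm along y), the basket is home to within 6 mm with the tin in it, and salt, pepper and spice stand upright, at rest and released, each within 15 mm of where it stood at the start (x of lemon in the frame of board between -0.075 and 0.075 m and y of lemon in the frame of board between -0.13 and 0.13 m and height (world z) of lemon between 0.005 and 0.08 m and value of joint pullout below 0.006 m and distance of each of salt, pepper, spice from where it was at the start of the episode below 0.015 m and angle between each of salt, pepper, spice's own z axis and vertical below 0.15 rad and x of tin in the frame of organiser between -0.07 and 0.07 m and y of tin in the frame of organiser between -0.13 and 0.13 m and height (world z) of tin below 0.05 m and linear speed of each of salt, pepper, spice, lemon, tin below 0.02 m/s); the robot touches nothing.
It fails at once if salt, pepper or spice is knocked over (angle between any of salt, pepper, spice's own z axis and vertical above 0.6 rad).
It fails at once if the lemon is dropped onto the board from a height (it hits faster than 0.8 m/s) (height (world z) of lemon below 0.05 m and horizontal distance between lemon and board below 0.2 m and linear speed of lemon above 0.8 m/s).
It also fails if it takes over 150 s, if anything falls off the work surface, if the arm or the gripper's body presses on something with over 40 N, if the wrist force passes 120 N, or if a joint passes its speed limit or range.

### The arm

A 7-joint arm with a two-finger parallel gripper is mounted at the origin on a cart in front of the work surface, level with it; the furniture and walls round the work are solid. World frame = base frame: x ahead of the robot, y to its left, z up, the work surface at z = 0. Lengths are in m, angles in degrees, forces in N, time in s.
With the tool pointing down it reaches from about 0.35 to 0.775 m from the base axis. Payload 3.1 kg.
Tool frame: the origin (TCP) lies on the centre line of the jaws, within the pads' length; the fingertips stand 25 mm ahead of it and the grasp point (between the pads) lies 6 mm ahead of it; x points along the fingers, y is the direction in which the jaws open and shut, and the axes are right-handed (so a half turn about x gives the same grasp; the last joint's range is limited). The gripper opens to 85 mm and grips with 20 to 120 N. Pads are 22 mm wide; open, the fingers measure 114 mm over their backs; the gripper's body (76 mm by 85 mm) begins 54 mm behind the grasp point. The pads swing forward as they close: fully open they stand 13 mm farther back than shut.
Start: joints at [-75.671, 17.813, 0.802, 86.603, -0.252, 75.585, -1.558], TCP at [0.158, 0.527, 0.256] pointing down, gripper open.
Joint ranges: [-154.91, 154.91], [-16.99, 109.72], [-72.82, 74.43], [7.12, 147.25], [-82.49, 262.49], [11.32, 116.49], [-174.64, 174.64]. Speed limits (degrees/s): [159.86, 159.86, 180, 180, 180, 180, 180].

### API

Orientations are given as [roll, pitch, yaw] about the fixed x, y, z axes, in that order (R = Rz(yaw) Ry(pitch) Rx(roll)).
In Python, from station import r, vision gives the robot as it stands.
- The arm moves only by the tool jog_arm, never from a script. Its argument "increments" is a list of rows, each an object of numbers: "tx", "ty", "tz": the shift along the world's x, y, z in cm; "ax", "ay", "az": the turn, a rotation vector about the world's x, y, z in rad; "fingers": the opening in per cent of the stroke, from 0 (shut) to 100 (fully open). A call has 1 to 5 rows; each row is the pose to reach, as a shift and turn from the pose commanded when the call began; what a row does not reach only later rows make up. A row lasts 1/12 s, in which the tool goes at most 41.7 mm and 7.16 degrees, less where a joint would pass 70% of its speed; a pose out of reach is approached as far as the arm can. A call with a gripper value outside its range is refused whole. The fingers move at their own pace and stop on an object; "force" is the grip in N (left out, the last holds). Time passes only in rows, so rows that repeat a pose let the fingers close. It gives the time, the measured TCP pose, the force and the opening at its end, in the units of the state.
- r.get_obs(): the state, without advancing time (a new reading comes with each control period).
- vision.read_camera(name): name is "scene" or "top"; returns a dict with "pixels" (400x640x3 uint8, red, green, blue), "fx", "fy", "cx", "cy" (pixels), "eye" and "attitude" of the camera in the world. Camera axes: x right, y up, looking along -z (the intrinsics and any distortion apply to the point x, -y, -z); pixel columns grow to the right and rows downward; lengths in m; the calibration is good to about 2 mm. A picture is of the moment at which its call begins. There is no depth.
- r.close_job(): hands the job in, once; it reports no verdict.
The state is a dict: "time_s": time; "joint_positions": joint angles; "qvel": joint speeds; "joint_torque": joint torques, N m; "eef_pos": TCP position; "eef_rot": TCP orientation; "wrist_force": force on the tool from outside, world axes, zero at the start; "ft_torque": the same for the moment, N m; "width": finger opening in m.
Only numpy, scipy, OpenCV 4.12 (cv2) and the standard library are available. Lean on these libraries where they do the work, as an engineer would, in place of code of your own. Each camera call takes 0.05 s, during which the arm holds its last target.

## Working session

There is one attempt and no reset: what is moved stays moved. The work goes in short steps, Python scripts to look and compute and a tool call to move; the robot and the scene stay as the last step left them, time stands still between calls to the robot, and variables do not carry over. Pictures are saved under pics/ and viewed, and the job is handed in when it is done.

Besides the shell and the picture viewer there is one more tool, called after ">>>" by a JSON object that holds its "op" and its "data", one argument or row to a line. jog_arm: Moves the arm, as the interface text tells. Its arguments: {"type":"object","properties":{"increments":{"type":"array"},"force":{"type":"number"}},"required":["increments"]}

```bash
ls; mkdir -p pics
cat > h.py <<'E'
import numpy as np, cv2
from station import r, vision
from scipy.spatial.transform import Rotation as R
def shot(n,save=None):
    c=vision.read_camera(n)
    if save: cv2.imwrite('pics/'+save+'.png',cv2.cvtColor(c['pixels'],cv2.COLOR_RGB2BGR))
    return c
E
python3 - <<'E'
from h import *
for n in ('scene','top'):
    c=shot(n,n+'0'); print({k:v for k,v in c.items() if k!='pixels'})
print(r.get_obs())
E
```

```text
pics
{'fx': 377.80539981515494, 'fy': 377.80539981515494, 'cx': 320.40788257742724, 'cy': 198.2796275283915, 'eye': array([-0.05795632, -0.58178138,  0.87114904]), 'attitude': array([ 42.72278982,  -0.51743301, -47.55519591])}
{'fx': 395.66302421956397, 'fy': 395.66302421956397, 'cx': 323.4318996646556, 'cy': 196.0173197314444, 'eye': array([ 0.42443453, -0.07636037,  1.50642217]), 'attitude': array([  3.02615604,   0.49007881, -89.6894214 ])}
{'time_s': 0.1, 'joint_positions': array([-75.66982379,  17.85502471,   0.80250001,  86.68088235,
        -0.251213  ,  75.58471977,  -1.55767856]), 'qvel': array([-0.05528238, -0.01863032, -0.01117117, -0.33615536, -0.17977686,
       -0.0678053 , -0.01317668]), 'joint_torque': array([ 9.71025911e-04, -3.80854583e+01,  1.46789406e-01, -2.31244397e+01,
        1.23148807e-02,  7.98058114e-03, -2.36017542e-06]), 'eef_pos': array([0.15805356, 0.5261873 , 0.25535094]), 'eef_rot': array([ -87.0574776 ,   89.88111554, -103.7722319 ]), 'wrist_force': array([-0.7010456 ,  0.34558855, -0.1523446 ]), 'ft_torque': array([-0.08288294, -0.05839223, -0.00402013]), 'width': 0.08558570532390275}
```

View pics/scene0.png

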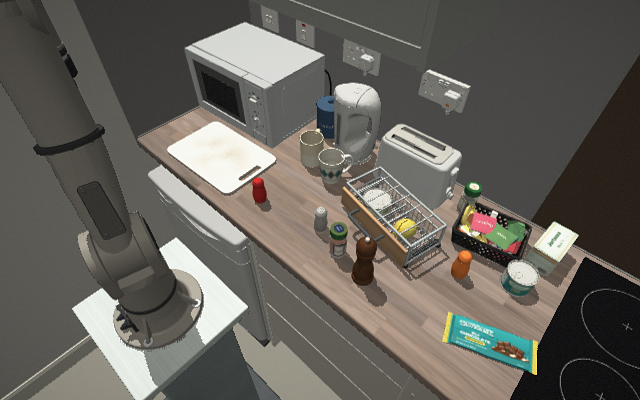

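View pics/top0.png

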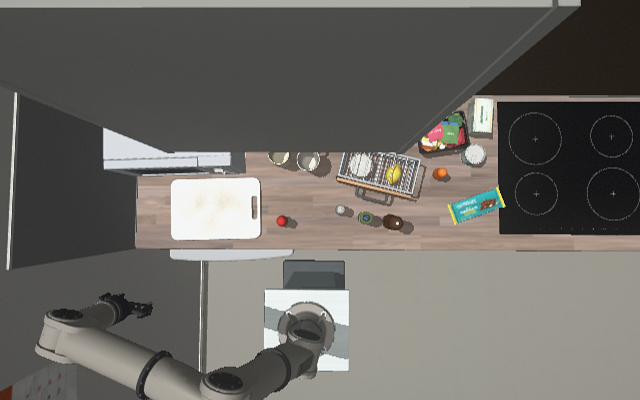

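```bash
cat >> h.py <<'E'
def rot(c): return R.from_euler('xyz',c['attitude'],degrees=True).as_matrix()
def ray(c,u,v):
    d=np.array([(u-c['cx'])/c['fx'],-(v-c['cy'])/c['fy'],-1.0]); return c['eye'],rot(c)@d
def onz(c,u,v,z):
    e,d=ray(c,u,v); return e+d*(z-e[2])/d[2]
def proj(c,p):
    q=rot(c).T@(np.asarray(p,float)-c['eye']); return np.array([c['cx']+c['fx']*q[0]/-q[2], c['cy']+c['fy']*-q[1]/-q[2]])
def tri(c1,p1,c2,p2):
    A=[];b=[]
    e1,d1=ray(c1,*p1);e2,d2=ray(c2,*p2)
    s=np.linalg.lstsq(np.stack([d1,-d2],1),e2-e1,rcond=None)[0]
    a=e1+s[0]*d1;bb=e2+s[1]*d2
    return (a+bb)/2,np.linalg.norm(a-bb)
def crop(n,x0,y0,x1,y1,k,save,c=None):
    c=c or shot(n); im=cv2.cvtColor(c['pixels'],cv2.COLOR_RGB2BGR)[y0:y1,x0:x1]
    cv2.imwrite('pics/'+save+'.png',cv2.resize(im,None,fx=k,fy=k,interpolation=cv2.INTER_CUBIC)); return c
E
python3 - <<'E'
from h import *
crop('scene',300,140,460,300,4,'s1'); crop('top',320,140,440,240,6,'t1')
E
```

```text
(no output)
```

View pics/s1.png

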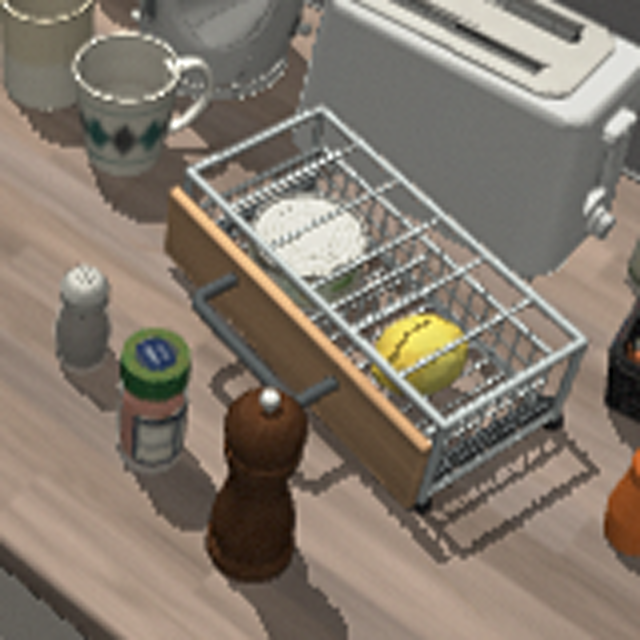

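View pics/t1.png

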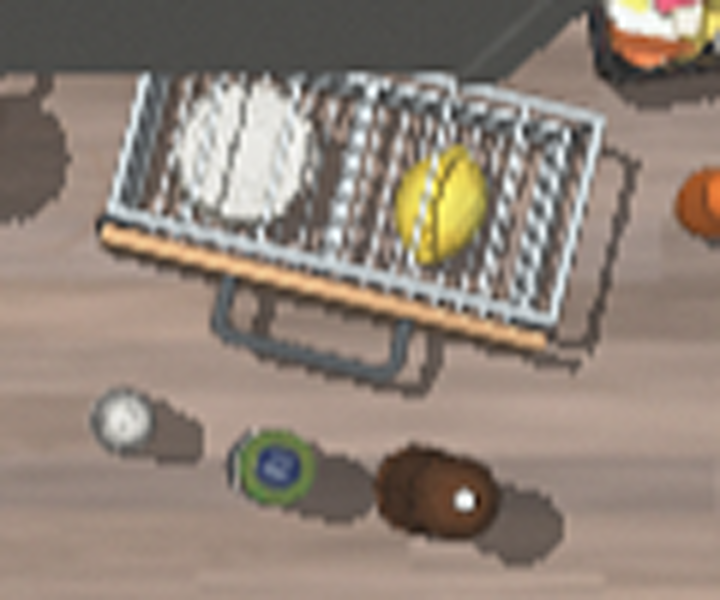

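Run:
```python
from h import *
s=shot('scene');t=shot('top')
S=lambda u,v:((u+.5)/4-.5+300,(v+.5)/4-.5+140)
T=lambda u,v:((u+.5)/6-.5+320,(v+.5)/6-.5+140)
def m(c,name,f,box):
    hsv=cv2.cvtColor(c['pixels'],cv2.COLOR_RGB2HSV).astype(int); x0,y0,x1,y1=box
    k=np.zeros(hsv.shape[:2],bool); k[y0:y1,x0:x1]=f(hsv[y0:y1,x0:x1,0],hsv[y0:y1,x0:x1,1],hsv[y0:y1,x0:x1,2])
    n,l,st,ce=cv2.connectedComponentsWithStats(k.astype(np.uint8)); i=1+np.argmax(st[1:,4]); print(name,st[i],ce[i]); return ce[i]
navy=lambda h,S,v:(h>105)&(h<130)&(S>90)
def pr(n,a): print(n,a[0].round(4),'gap',round(a[1],4))
pr('disc',tri(s,m(s,'ds',navy,(330,218,348,236)),t,m(t,'dt',navy,(360,210,374,224))))
gr=lambda h,S,v:(h>35)&(h<70)&(S>90)
m(s,'gs',gr,(325,215,352,250));g=m(t,'gt',gr,(355,205,378,228))
yl=lambda h,S,v:(h>20)&(h<35)&(S>120)
pr('lemon',tri(s,m(s,'ls',yl,(390,210,425,245)),t,m(t,'lt',yl,(380,160,405,190))))
wh=lambda h,S,v:(S<45)&(v>170)
pr('knob',tri(s,m(s,'ks',wh,(362,235,373,245)),t,m(t,'kt',wh,(393,218,402,228))))
pr('tin',tri(s,S(305,235),t,T(245,150)))
pr('salt',tri(s,S(86,276),t,T(124,418)))
pr('saltbase', (onz(s,*S(84,350),0.01),0))
pr('frontL',tri(s,S(177,188),t,T(105,233))); pr('frontR',tri(s,S(430,444),t,T(545,340)))
pr('handL',tri(s,S(205,300),t,T(220,325))); pr('handR',tri(s,S(300,398),t,T(393,376)))
pr('orgFL',tri(s,S(190,172),t,T(113,213))); pr('orgFR',tri(s,S(438,422),t,T(552,321)));pr('orgBR',tri(s,S(583,343),t,T(603,118)))
print('spice base by bottom', onz(s,*S(152,455),0.0))
w=(t['pixels'].astype(int).min(2)>200).astype(np.uint8); w[:, :165]=0; w[:,270:]=0; w[:170]=0;w[245:]=0
ct=max(cv2.findContours(w,0,2)[0],key=cv2.contourArea); b=cv2.minAreaRect(ct); print(b)
for p in cv2.boxPoints(b): print(onz(t,*p,0.011).round(4))
print('board',onz(t,*b[0],0.011))
```

```text
ds [334 225  10   7  39] [338.61538462 228.02564103]
dt [363 215   4   5   9] [364.11111111 216.55555556]
disc [ 0.4274 -0.2098  0.0979] gap 0.0026
gs [330 222  17  18 167] [338.05988024 231.89820359]
gt [360 212  12  12  54] [365.40740741 217.83333333]
ls [394 218  22  15 181] [403.4198895  224.17679558]
lt [389 164  12  20 148] [394.98648649 174.00675676]
lemon [ 0.5795 -0.3206  0.0692] gap 0.0079
ks [366 237   4   4  10] [367.3 238.7]
kt [396 222   3   3   9] [397. 223.]
knob [ 0.4054 -0.3131  0.168 ] gap 0.0003
tin [ 0.6172 -0.1983  0.0526] gap 0.0029
salt [ 0.453  -0.1252  0.0872] gap 0.0023
saltbase [ 0.4506 -0.128   0.01  ] gap 0
frontL [ 0.5644 -0.1137  0.0826] gap 0.0025
frontR [ 0.5006 -0.377   0.0823] gap 0.0007
handL [ 0.511  -0.1851  0.0595] gap 0.0037
handR [ 0.4802 -0.2892  0.0704] gap 0.0047
orgFL [ 0.5747 -0.1175  0.0943] gap 0.0009
orgFR [ 0.5099 -0.3765  0.096 ] gap 0.0036
orgBR [ 0.6327 -0.4095  0.0908] gap 0.0021
spice base by bottom [ 0.42033964 -0.21958845  0.        ]
((215.0, 208.5), (61.0, 88.0), 90.0)
[0.5692 0.5175 0.011 ]
[0.5708 0.182  0.011 ]
[0.34   0.1788 0.011 ]
[0.338  0.5115 0.011 ]
board [0.45403891 0.34730127 0.011     ]
```

```bash
cat >> h.py <<'E'
def st():
    o=r.get_obs(); M=R.from_euler('xyz',o['eef_rot'],degrees=True).as_matrix()
    print('t',round(o['time_s'],2),'pos',o['eef_pos'].round(4),'toolx',M[:,0].round(3),'jawyaw',round(np.degrees(np.arctan2(M[1,1],M[0,1])),2),'w',round(o['width'],4),'F',o['wrist_force'].round(1),'q',o['joint_positions'].round(1))
E
python3 - <<'E'
from h import *
s=shot('scene');t=shot('top'); st()
S=lambda u,v:((u+.5)/4-.5+300,(v+.5)/4-.5+140)
T=lambda u,v:((u+.5)/6-.5+320,(v+.5)/6-.5+140)
print(tri(s,S(157,350),t,T(279,464)))
hsv=cv2.cvtColor(t['pixels'],cv2.COLOR_RGB2HSV)
print('red',onz(t,282,221,0.08), onz(s,260,200,0.0))
np.save('s_init.npy',s['pixels']);np.save('t_init.npy',t['pixels'])
for n,p in dict(salt0=(.453,-.1252,.087),salt1=(.451,-.122,0),pepk=(.4054,-.3131,.168),pep0=(.4054,-.3131,0),sp=(.427,-.213,.106),sp0=(.427,-.213,0)).items(): print(n,proj(s,p).round(1),proj(t,p).round(1))
E
```

```text
t 0.4 pos [0.1581 0.5267 0.2562] toolx [-0. -0. -1.] jawyaw 73.29 w 0.0857 F [ 0.2  0.  -0.1] q [-75.7  17.8   0.8  86.6  -0.3  75.6  -1.6]
(array([ 0.42492805, -0.21444527,  0.10809817]), np.float64(0.0009447319646690745))
red [0.40893732 0.0849824  0.08      ] [0.40731748 0.08846008 0.        ]
salt0 [320.7 208.7] [340.5 209. ]
salt1 [319.2 228.1] [338.9 210. ]
pepk [367.2 238.7] [397. 223.]
pep0 [360.8 276.9] [389.2 222.3]
sp [339.1 226.9] [365.5 216.4]
sp0 [337.4 250.6] [362.8 216.5]
```

>>> {"op": "jog_arm", "data": {
  "increments": [
    {"tx":13,"ty":-16,"tz":3,"az":-0.5},
    {"tx":13,"ty":-16,"tz":3,"az":-0.5},
    {"tx":13,"ty":-16,"tz":3,"az":-0.5},
    {"tx":13,"ty":-16,"tz":3,"az":-0.5},
    {"tx":13,"ty":-16,"tz":3,"az":-0.5}
  ]
}}

```text
$.increments[0]: bad value
```

>>> {"op": "jog_arm", "data": {
  "increments": [
    {"tx":13,"ty":-16,"tz":0,"az":-0.5},
    {"tx":13,"ty":-16,"tz":0,"az":-0.5},
    {"tx":13,"ty":-16,"tz":0,"az":-0.5},
    {"tx":13,"ty":-16,"tz":0,"az":-0.5},
    {"tx":13,"ty":-16,"tz":0,"az":-0.5}
  ]
}}

```text
$.increments[0]: bad value
```

>>> {"op": "jog_arm", "data": {
  "increments": [
    {"tx":2.6,"ty":-3.2,"tz":0.6,"ax":0,"ay":0,"az":-0.1,"fingers":100},
    {"tx":5.2,"ty":-6.4,"tz":1.2,"ax":0,"ay":0,"az":-0.2,"fingers":100}
  ]
}}

```text
time_s: 0.57
eef_pos: [0.2082, 0.4634, 0.2676]
eef_rot: [-127.4, 89.9, -155.4]
wrist_force: [1.1, -0.3, -0.1]
width: 0.0858
```

>>> {"op": "jog_arm", "data": {
  "increments": [
    {"tx":13,"ty":-16,"tz":2,"ax":0,"ay":0,"az":-0.6,"fingers":100},
    {"tx":13,"ty":-16,"tz":2,"ax":0,"ay":0,"az":-0.6,"fingers":100},
    {"tx":13,"ty":-16,"tz":2,"ax":0,"ay":0,"az":-0.6,"fingers":100},
    {"tx":13,"ty":-16,"tz":2,"ax":0,"ay":0,"az":-0.6,"fingers":100},
    {"tx":13,"ty":-16,"tz":2,"ax":0,"ay":0,"az":-0.6,"fingers":100}
  ]
}}

```text
time_s: 0.98
eef_pos: [0.3413, 0.3008, 0.2888]
eef_rot: [116.2, 89.9, 53.3]
wrist_force: [0.8, -0.1, -0.5]
width: 0.0856
```

```bash
python3 -c "
from h import *
st()"
```

```text
t 0.98 pos [0.3413 0.3008 0.2888] toolx [ 0.001  0.001 -1.   ] jawyaw 27.1 w 0.0856 F [ 0.8 -0.1 -0.5] q [-58.8   5.4  16.7  97.6  -1.6  77.2 -14.7]
```

>>> {"op": "jog_arm", "data": {
  "increments": [
    {"tx":7,"ty":-19,"tz":0,"ax":0,"ay":0,"az":-0.6,"fingers":85},
    {"tx":7,"ty":-19,"tz":0,"ax":0,"ay":0,"az":-0.6,"fingers":85},
    {"tx":7,"ty":-19,"tz":0,"ax":0,"ay":0,"az":-0.6,"fingers":85},
    {"tx":7,"ty":-19,"tz":0,"ax":0,"ay":0,"az":-0.6,"fingers":85},
    {"tx":7,"ty":-19,"tz":0,"ax":0,"ay":0,"az":-0.6,"fingers":85}
  ]
}}

```text
time_s: 1.4
eef_pos: [0.4108, 0.1096, 0.2887]
eef_rot: [110.8, 89.9, 13.4]
wrist_force: [0.8, 0.5, 0.2]
width: 0.0725
```

>>> {"op": "jog_arm", "data": {
  "increments": [
    {"tx":0,"ty":-20,"tz":0,"ax":0,"ay":0,"az":-0.1,"fingers":85},
    {"tx":0,"ty":-20,"tz":0,"ax":0,"ay":0,"az":-0.1,"fingers":85},
    {"tx":0,"ty":-20,"tz":0,"ax":0,"ay":0,"az":-0.1,"fingers":85},
    {"tx":0,"ty":-20,"tz":0,"ax":0,"ay":0,"az":-0.1,"fingers":85},
    {"tx":0,"ty":-20,"tz":0,"ax":0,"ay":0,"az":-0.1,"fingers":85}
  ]
}}

```text
time_s: 1.82
eef_pos: [0.4095, -0.0909, 0.2888]
eef_rot: [96.3, 89.9, -6.5]
wrist_force: [0.2, 0.3, -0.3]
width: 0.0726
```

>>> {"op": "jog_arm", "data": {
  "increments": [
    {"tx":-0.6,"ty":-20,"tz":0,"ax":0,"ay":0,"az":0,"fingers":85},
    {"tx":-0.6,"ty":-20,"tz":0,"ax":0,"ay":0,"az":0,"fingers":85},
    {"tx":-0.6,"ty":-20,"tz":0,"ax":0,"ay":0,"az":0,"fingers":85},
    {"tx":-0.6,"ty":-20,"tz":0,"ax":0,"ay":0,"az":0,"fingers":85},
    {"tx":-0.6,"ty":-20,"tz":0,"ax":0,"ay":0,"az":0,"fingers":85}
  ]
}}

```text
time_s: 2.23
eef_pos: [0.4034, -0.2904, 0.2888]
eef_rot: [40.7, 89.9, -62.1]
wrist_force: [-0.3, -0.4, 0.4]
width: 0.0725
```

```bash
python3 -c "
from h import *
st()
crop('top',300,140,460,260,5,'t2');crop('scene',300,100,460,300,4,'s2')"
```

```text
t 2.23 pos [ 0.4034 -0.2904  0.2888] toolx [ 0.001 -0.002 -1.   ] jawyaw -12.75 w 0.0725 F [-0.3 -0.4  0.4] q [-10.5  14.5  55.1  92.8 -12.1  78.9  33.3]
```

View pics/t2.png

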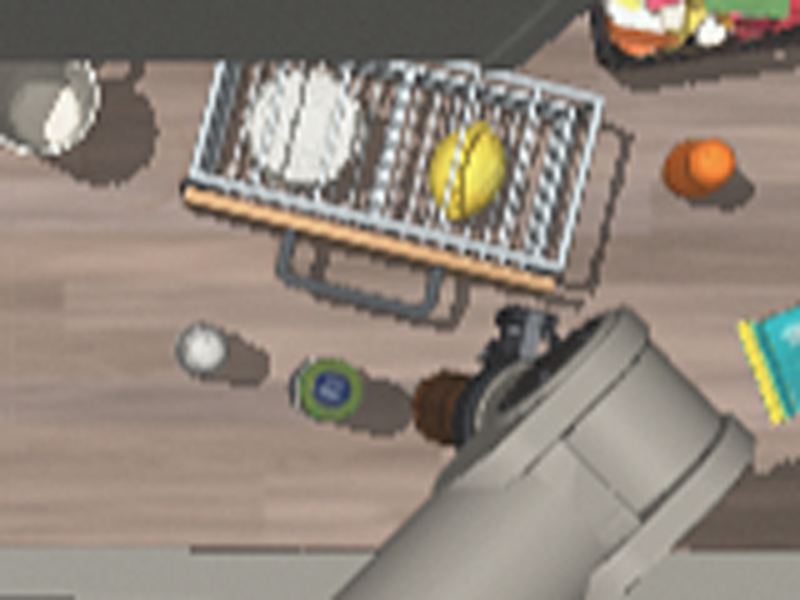

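>>> {"op": "jog_arm", "data": {
  "increments": [
    {"tx":0.2,"ty":-2.3,"tz":-1,"ax":0,"ay":0,"az":-0.02,"fingers":85},
    {"tx":0.2,"ty":-2.3,"tz":-5,"ax":0,"ay":0,"az":-0.02,"fingers":85},
    {"tx":0.2,"ty":-2.3,"tz":-8,"ax":0,"ay":0,"az":-0.02,"fingers":85},
    {"tx":0.2,"ty":-2.3,"tz":-10,"ax":0,"ay":0,"az":-0.02,"fingers":85}
  ]
}}

```text
time_s: 2.67
eef_pos: [0.4054, -0.3085, 0.1854]
eef_rot: [-121.2, 89.8, 135.0]
wrist_force: [-1.0, 0.8, -1.2]
width: 0.0726
```

```bash
python3 -c "
from h import *
st()
crop('scene',300,140,460,300,4,'s3')"
```

```text
t 2.67 pos [ 0.4054 -0.3085  0.1854] toolx [-0.003  0.003 -1.   ] jawyaw -13.79 w 0.0726 F [-1.   0.8 -1.2] q [ -4.9  22.   52.6 100.5 -18.8  67.2  39.5]
```

View pics/s3.png

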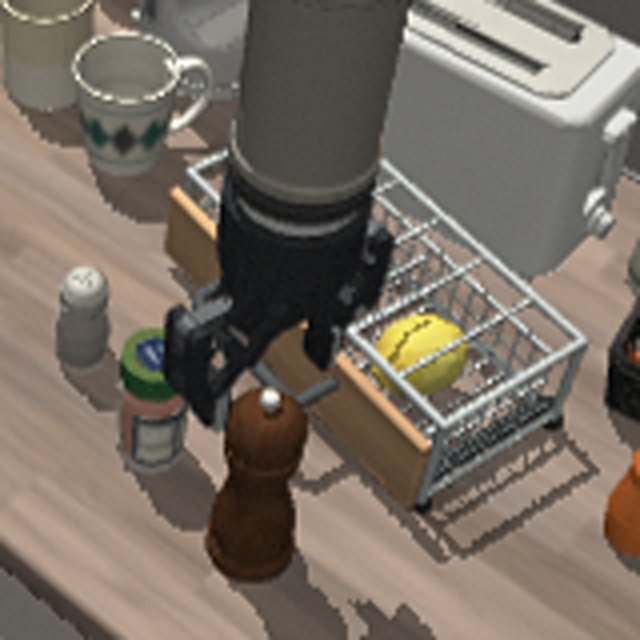

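>>> {"op": "jog_arm", "data": {
  "increments": [
    {"tx":0,"ty":-0.1,"tz":-2,"ax":0,"ay":0,"az":0,"fingers":85},
    {"tx":0,"ty":-0.1,"tz":-4.2,"ax":0,"ay":0,"az":0,"fingers":85},
    {"tx":0,"ty":-0.1,"tz":-4.2,"ax":0,"ay":0,"az":0,"fingers":85},
    {"tx":0,"ty":-0.1,"tz":-4.2,"ax":0,"ay":0,"az":0,"fingers":85}
  ]
}}

```text
time_s: 3.05
eef_pos: [0.4063, -0.3103, 0.1464]
eef_rot: [-123.5, 89.9, 132.7]
wrist_force: [0.5, -0.8, 0.5]
width: 0.0725
```

```bash
python3 -c "
from h import *
st()"
```

```text
t 3.05 pos [ 0.4063 -0.3103  0.1464] toolx [-0.001  0.001 -1.   ] jawyaw -13.75 w 0.0725 F [ 0.5 -0.8  0.5] q [ -3.1  24.7  51.  103.2 -21.5  62.5  41.8]
```

>>> {"op": "jog_arm", "data": {
  "increments": [
    {"tx":0,"ty":-0.25,"tz":0,"ax":0,"ay":0,"az":0,"fingers":60},
    {"tx":0,"ty":-0.25,"tz":0,"ax":0,"ay":0,"az":0,"fingers":50},
    {"tx":0,"ty":-0.25,"tz":0,"ax":0,"ay":0,"az":0,"fingers":40},
    {"tx":0,"ty":-0.25,"tz":0,"ax":0,"ay":0,"az":0,"fingers":40}
  ],
  "force": 35
}}

```text
time_s: 3.38
eef_pos: [0.4073, -0.315, 0.1486]
eef_rot: [72.9, 89.8, -30.9]
wrist_force: [-1.0, -0.2, 6.6]
width: 0.0469
```

```bash
python3 -c "
from h import *
st()"
```

```text
t 3.38 pos [ 0.4073 -0.315   0.1486] toolx [ 0.004 -0.002 -1.   ] jawyaw -13.81 w 0.0469 F [-1.  -0.2  6.6] q [ -2.8  24.8  51.1 102.8 -21.7  62.5  42.1]
```

>>> {"op": "jog_arm", "data": {
  "increments": [
    {"tx":0,"ty":0,"tz":0.5,"ax":0,"ay":0,"az":0,"fingers":30},
    {"tx":0,"ty":0,"tz":3,"ax":0,"ay":0,"az":0,"fingers":30},
    {"tx":0,"ty":0,"tz":6,"ax":0,"ay":0,"az":0,"fingers":30},
    {"tx":0,"ty":0,"tz":9,"ax":0,"ay":0,"az":0,"fingers":30},
    {"tx":0,"ty":0,"tz":12,"ax":0,"ay":0,"az":0,"fingers":30}
  ]
}}

```text
time_s: 3.8
eef_pos: [0.4057, -0.3134, 0.2678]
eef_rot: [-127.5, 90.0, 128.7]
wrist_force: [-0.1, -0.8, -2.3]
width: 0.0472
```

```bash
python3 -c "
from h import *
st()
crop('scene',300,140,460,300,4,'s4')"
```

```text
t 3.8 pos [ 0.4057 -0.3134  0.2678] toolx [-0.     0.001 -1.   ] jawyaw -13.83 w 0.0472 F [-0.1 -0.8 -2.3] q [ -6.5  18.   54.9  92.6 -15.1  77.3  36.6]
```

View pics/s4.png

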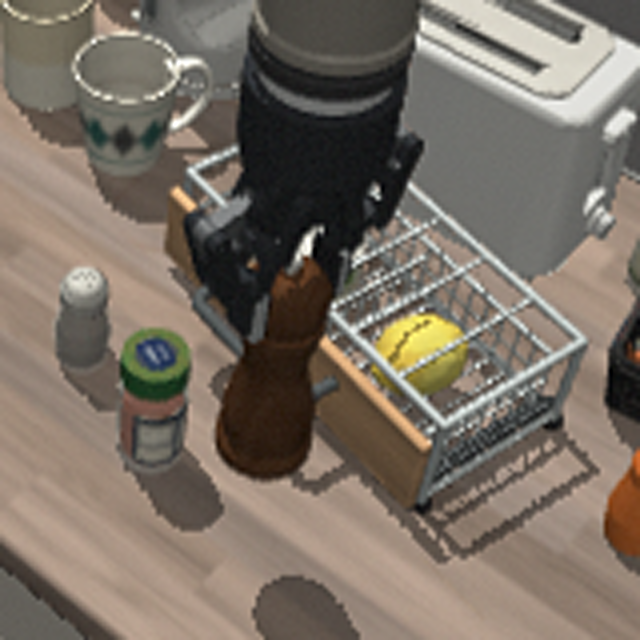

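>>> {"op": "jog_arm", "data": {
  "increments": [
    {"tx":0,"ty":0,"tz":3,"ax":0,"ay":0,"az":0,"fingers":30},
    {"tx":0,"ty":2,"tz":4,"ax":0,"ay":0,"az":0,"fingers":30},
    {"tx":0,"ty":5,"tz":4,"ax":0,"ay":0,"az":0,"fingers":30},
    {"tx":0,"ty":8,"tz":4,"ax":0,"ay":0,"az":0,"fingers":30},
    {"tx":0,"ty":11,"tz":4,"ax":0,"ay":0,"az":0,"fingers":30}
  ]
}}

```text
time_s: 4.27
eef_pos: [0.4057, -0.2029, 0.3065]
eef_rot: [129.9, 90.0, 26.0]
wrist_force: [-0.0, 0.9, -1.7]
width: 0.0466
```

>>> {"op": "jog_arm", "data": {
  "increments": [
    {"tx":0.2,"ty":3.5,"tz":0,"ax":0,"ay":0,"az":0,"fingers":30},
    {"tx":0.5,"ty":7,"tz":0,"ax":0,"ay":0,"az":0,"fingers":30},
    {"tx":0.8,"ty":10.5,"tz":0,"ax":0,"ay":0,"az":0,"fingers":30},
    {"tx":1.2,"ty":14,"tz":0,"ax":0,"ay":0,"az":0,"fingers":30},
    {"tx":1.5,"ty":17,"tz":0,"ax":0,"ay":0,"az":0,"fingers":30}
  ]
}}

```text
time_s: 4.68
eef_pos: [0.4207, -0.031, 0.3065]
eef_rot: [178.7, 89.9, 75.0]
wrist_force: [0.9, 0.3, -1.5]
width: 0.0468
```

>>> {"op": "jog_arm", "data": {
  "increments": [
    {"tx":0,"ty":1.8,"tz":0,"ax":0,"ay":0,"az":0,"fingers":30},
    {"tx":0,"ty":3.3,"tz":-2,"ax":0,"ay":0,"az":0,"fingers":30},
    {"tx":0,"ty":3.3,"tz":-5,"ax":0,"ay":0,"az":0,"fingers":30},
    {"tx":0,"ty":3.3,"tz":-8,"ax":0,"ay":0,"az":0,"fingers":30},
    {"tx":0,"ty":3.3,"tz":-11,"ax":0,"ay":0,"az":0,"fingers":30}
  ]
}}

```text
time_s: 5.1
eef_pos: [0.4211, -0.0003, 0.1955]
eef_rot: [135.8, 89.9, 32.0]
wrist_force: [1.2, 0.3, -2.9]
width: 0.0468
```

```bash
python3 -c "
from h import *
st()
crop('scene',220,120,380,280,4,'s5')"
```

```text
t 5.1 pos [ 4.211e-01 -3.000e-04  1.955e-01] toolx [ 0.001  0.001 -1.   ] jawyaw -13.75 w 0.0468 F [ 1.2  0.3 -2.9] q [-40.3   5.9  41.3 112.   -4.4  63.6 -10.9]
```

View pics/s5.png

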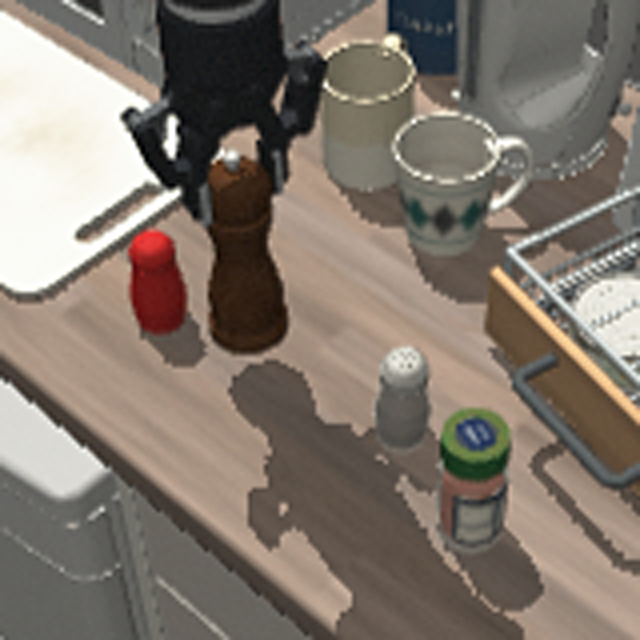

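>>> {"op": "jog_arm", "data": {
  "increments": [
    {"tx":0,"ty":0,"tz":-2,"ax":0,"ay":0,"az":0,"fingers":30},
    {"tx":0,"ty":0,"tz":-3.5,"ax":0,"ay":0,"az":0,"fingers":30},
    {"tx":0,"ty":0,"tz":-4.4,"ax":0,"ay":0,"az":0,"fingers":30},
    {"tx":0,"ty":0,"tz":-4.7,"ax":0,"ay":0,"az":0,"fingers":30},
    {"tx":0,"ty":0,"tz":-4.7,"ax":0,"ay":0,"az":0,"fingers":30}
  ]
}}

```text
time_s: 5.57
eef_pos: [0.4212, -0.0008, 0.1496]
eef_rot: [-58.8, 90.0, -162.7]
wrist_force: [0.4, -0.6, -2.7]
width: 0.0468
```

```bash
python3 -c "
from h import *
st()
crop('scene',220,120,380,280,4,'s6')"
```

```text
t 5.57 pos [ 0.4212 -0.0008  0.1496] toolx [-0. -0. -1.] jawyaw -13.82 w 0.0468 F [ 0.4 -0.6 -2.7] q [-38.7   9.8  41.1 115.7  -7.7  57.2  -7.7]
```

View pics/s6.png

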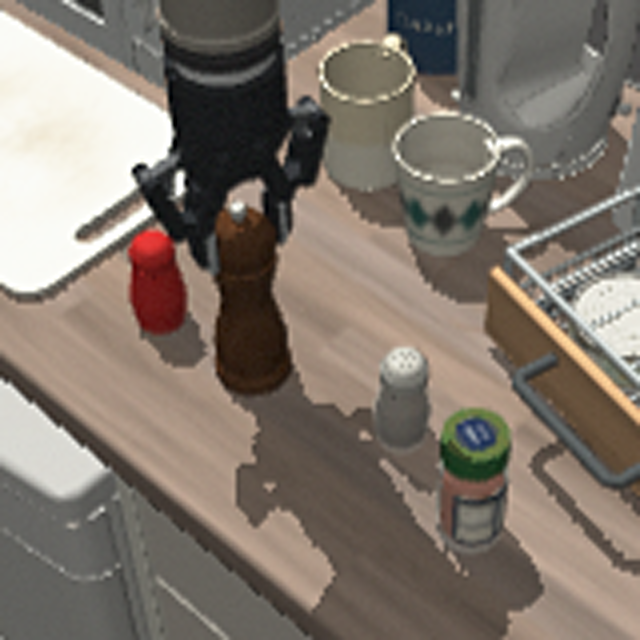

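Not yet touching; ease down in millimetres.

>>> {"op": "jog_arm", "data": {
  "increments": [
    {"tx":0,"ty":0,"tz":-0.1,"ax":0,"ay":0,"az":0,"fingers":30},
    {"tx":0,"ty":0,"tz":-0.2,"ax":0,"ay":0,"az":0,"fingers":30},
    {"tx":0,"ty":0,"tz":-0.3,"ax":0,"ay":0,"az":0,"fingers":30},
    {"tx":0,"ty":0,"tz":-0.3,"ax":0,"ay":0,"az":0,"fingers":30}
  ]
}}

```text
time_s: 5.95
eef_pos: [0.4227, -0.0004, 0.1486]
eef_rot: [136.0, 89.8, 32.2]
wrist_force: [-2.8, -0.8, 9.7]
width: 0.0467
```

```bash
python3 -c "
from h import *
st()"
```

```text
t 5.95 pos [ 4.227e-01 -4.000e-04  1.486e-01] toolx [ 0.003  0.002 -1.   ] jawyaw -13.8 w 0.0467 F [-2.8 -0.8  9.7] q [-38.6  10.   41.1 115.7  -7.9  56.9  -7.4]
```

>>> {"op": "jog_arm", "data": {
  "increments": [
    {"tx":0,"ty":0,"tz":0,"ax":0,"ay":0,"az":0,"fingers":62},
    {"tx":0,"ty":0,"tz":0.2,"ax":0,"ay":0,"az":0,"fingers":75},
    {"tx":0,"ty":0,"tz":0.2,"ax":0,"ay":0,"az":0,"fingers":85},
    {"tx":0,"ty":0,"tz":0.2,"ax":0,"ay":0,"az":0,"fingers":85}
  ]
}}

```text
time_s: 6.28
eef_pos: [0.4215, -0.0007, 0.1485]
eef_rot: [111.7, 90.0, 7.9]
wrist_force: [-0.0, -0.6, -0.1]
width: 0.0727
```

>>> {"op": "jog_arm", "data": {
  "increments": [
    {"tx":0,"ty":0,"tz":3,"ax":0,"ay":0,"az":0,"fingers":85},
    {"tx":0,"ty":0,"tz":6,"ax":0,"ay":0,"az":0,"fingers":85},
    {"tx":0,"ty":0,"tz":10,"ax":0,"ay":0,"az":0,"fingers":85},
    {"tx":0,"ty":-4,"tz":11,"ax":0,"ay":0,"az":0,"fingers":85},
    {"tx":0,"ty":-8,"tz":11,"ax":0,"ay":0,"az":0,"fingers":85}
  ]
}}

```text
time_s: 6.7
eef_pos: [0.4243, -0.0796, 0.2619]
eef_rot: [110.1, 89.5, 6.8]
wrist_force: [1.1, -0.9, -0.9]
width: 0.0724
```

```bash
python3 -c "
from h import *
st()
crop('scene',220,120,380,280,4,'s7')"
```

```text
t 6.7 pos [ 0.4243 -0.0796  0.2619] toolx [ 0.009  0.001 -1.   ] jawyaw -13.33 w 0.0724 F [ 1.1 -0.9 -0.9] q [-35.5   3.1  46.5 104.6  -2.6  72.8  -1.6]
```

View pics/s7.png

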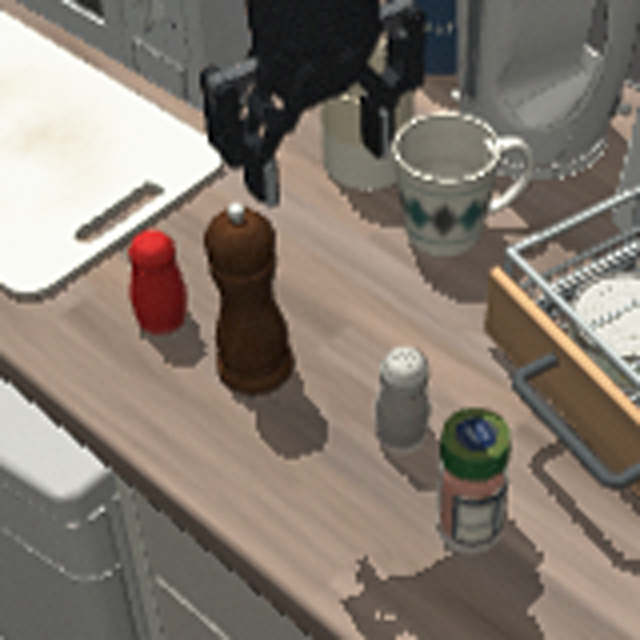

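>>> {"op": "jog_arm", "data": {
  "increments": [
    {"tx":0.3,"ty":-4,"tz":0,"ax":0,"ay":0,"az":0,"fingers":85},
    {"tx":0.3,"ty":-8,"tz":0,"ax":0,"ay":0,"az":0,"fingers":85},
    {"tx":0.3,"ty":-12,"tz":0,"ax":0,"ay":0,"az":0,"fingers":85},
    {"tx":0.3,"ty":-13.4,"tz":-3,"ax":0,"ay":0,"az":0,"fingers":85},
    {"tx":0.3,"ty":-13.4,"tz":-6,"ax":0,"ay":0,"az":0,"fingers":85}
  ]
}}

```text
time_s: 7.17
eef_pos: [0.4242, -0.2213, 0.1994]
eef_rot: [51.3, 89.6, -53.1]
wrist_force: [0.1, 0.7, -0.7]
width: 0.0726
```

>>> {"op": "jog_arm", "data": {
  "increments": [
    {"tx":0,"ty":0,"tz":-3,"ax":0,"ay":0,"az":0,"fingers":85},
    {"tx":0,"ty":0,"tz":-5,"ax":0,"ay":0,"az":0,"fingers":85},
    {"tx":0,"ty":0,"tz":-5,"ax":0,"ay":0,"az":0,"fingers":85}
  ]
}}

```text
time_s: 7.42
eef_pos: [0.4207, -0.2128, 0.144]
eef_rot: [-94.2, 89.4, 161.9]
wrist_force: [-1.3, 0.1, -0.2]
width: 0.0725
```

```bash
python3 -c "
from h import *
st()
crop('scene',260,120,420,280,4,'s8')"
```

```text
t 7.42 pos [ 0.4207 -0.2128  0.144 ] toolx [-0.01   0.003 -1.   ] jawyaw -13.87 w 0.0725 F [-1.3  0.1 -0.2] q [-15.9  19.7  50.7 108.8 -17.4  60.1  28.1]
```

View pics/s8.png

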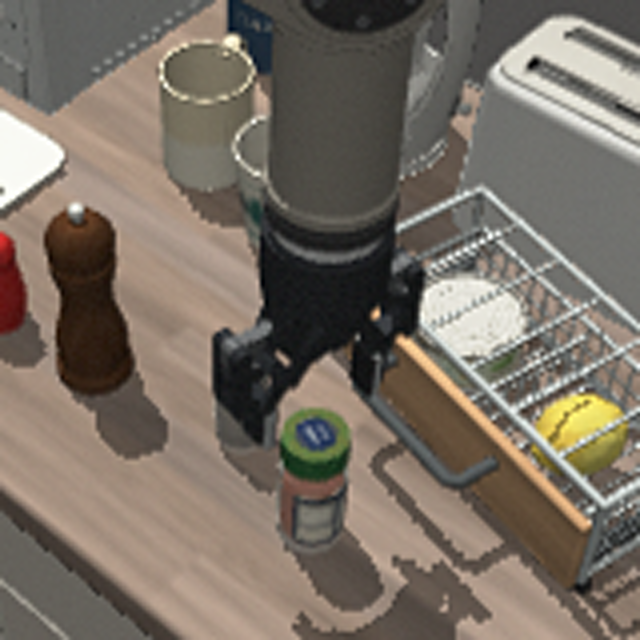

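>>> {"op": "jog_arm", "data": {
  "increments": [
    {"tx":0,"ty":0,"tz":0,"ax":0,"ay":0,"az":0,"fingers":85},
    {"tx":0,"ty":0,"tz":0,"ax":0,"ay":0,"az":0,"fingers":85}
  ]
}}

```text
time_s: 7.63
eef_pos: [0.4254, -0.2153, 0.1499]
eef_rot: [81.0, 89.8, -22.8]
wrist_force: [-0.2, 0.2, 0.8]
width: 0.0725
```

```bash
python3 -c "
from h import *
st()"
```

```text
t 7.63 pos [ 0.4254 -0.2153  0.1499] toolx [ 0.003 -0.001 -1.   ] jawyaw -13.79 w 0.0725 F [-0.2  0.2  0.8] q [-16.1  19.4  50.9 108.3 -17.3  60.2  28.1]
```

Well centred (0.4254, -0.2153). Descend to z 0.072 and close.

>>> {"op": "jog_arm", "data": {
  "increments": [
    {"tx":0.05,"ty":0.1,"tz":-2.5,"ax":0,"ay":0,"az":0,"fingers":85},
    {"tx":0.05,"ty":0.1,"tz":-5,"ax":0,"ay":0,"az":0,"fingers":85},
    {"tx":0.05,"ty":0.1,"tz":-7.5,"ax":0,"ay":0,"az":0,"fingers":85},
    {"tx":0.05,"ty":0.1,"tz":-7.5,"ax":0,"ay":0,"az":0,"fingers":85},
    {"tx":0.05,"ty":0.1,"tz":-7.5,"ax":0,"ay":0,"az":0,"fingers":75}
  ]
}}

```text
time_s: 8.05
eef_pos: [0.425, -0.2138, 0.074]
eef_rot: [-15.1, 90.0, -118.9]
wrist_force: [0.5, -0.3, 0.1]
width: 0.0645
```

>>> {"op": "jog_arm", "data": {
  "increments": [
    {"tx":0,"ty":0,"tz":0,"ax":0,"ay":0,"az":0,"fingers":58},
    {"tx":0,"ty":0,"tz":0,"ax":0,"ay":0,"az":0,"fingers":45},
    {"tx":0,"ty":0,"tz":0,"ax":0,"ay":0,"az":0,"fingers":30},
    {"tx":0,"ty":0,"tz":0,"ax":0,"ay":0,"az":0,"fingers":30}
  ]
}}

```text
time_s: 8.38
eef_pos: [0.4262, -0.2147, 0.0755]
eef_rot: [87.9, 89.8, -15.9]
wrist_force: [-0.7, 0.4, 7.0]
width: 0.0441
```

```bash
python3 -c "
from h import *
st()"
```

```text
t 8.38 pos [ 0.4262 -0.2147  0.0755] toolx [ 0.004 -0.001 -1.   ] jawyaw -13.81 w 0.0441 F [-0.7  0.4  7. ] q [-11.8  25.8  46.7 112.8 -24.1  51.2  33.7]
```

>>> {"op": "jog_arm", "data": {
  "increments": [
    {"tx":0,"ty":0,"tz":0.5,"ax":0,"ay":0,"az":0,"fingers":30},
    {"tx":0,"ty":0,"tz":3,"ax":0,"ay":0,"az":0,"fingers":30},
    {"tx":0,"ty":0,"tz":7,"ax":0,"ay":0,"az":0,"fingers":30},
    {"tx":0,"ty":0,"tz":11,"ax":0,"ay":0,"az":0,"fingers":30},
    {"tx":0,"ty":0.5,"tz":14,"ax":0,"ay":0,"az":0,"fingers":30}
  ]
}}

```text
time_s: 8.8
eef_pos: [0.425, -0.2107, 0.2169]
eef_rot: [70.9, 89.7, -33.1]
wrist_force: [1.3, -0.2, -0.3]
width: 0.0441
```

>>> {"op": "jog_arm", "data": {
  "increments": [
    {"tx":1.5,"ty":3,"tz":0,"ax":0,"ay":0,"az":0,"fingers":30},
    {"tx":3.3,"ty":6.6,"tz":0,"ax":0,"ay":0,"az":0,"fingers":30},
    {"tx":5,"ty":10,"tz":0,"ax":0,"ay":0,"az":0,"fingers":30},
    {"tx":6.6,"ty":13.5,"tz":0,"ax":0,"ay":0,"az":0,"fingers":30},
    {"tx":8,"ty":16.5,"tz":0,"ax":0,"ay":0,"az":0,"fingers":30}
  ]
}}

```text
time_s: 9.22
eef_pos: [0.5056, -0.0406, 0.2141]
eef_rot: [147.2, 89.9, 43.5]
wrist_force: [-0.1, 0.0, -1.4]
width: 0.0446
```

>>> {"op": "jog_arm", "data": {
  "increments": [
    {"tx":1.4,"ty":2.5,"tz":0,"ax":0,"ay":0,"az":0,"fingers":30},
    {"tx":1.4,"ty":2.5,"tz":-3,"ax":0,"ay":0,"az":0,"fingers":30},
    {"tx":1.4,"ty":2.5,"tz":-7,"ax":0,"ay":0,"az":0,"fingers":30},
    {"tx":1.4,"ty":2.5,"tz":-10,"ax":0,"ay":0,"az":0,"fingers":30},
    {"tx":1.4,"ty":2.5,"tz":-11,"ax":0,"ay":0,"az":0,"fingers":30}
  ]
}}

```text
time_s: 9.63
eef_pos: [0.5152, -0.0177, 0.0995]
eef_rot: [-75.9, 89.5, -179.7]
wrist_force: [-1.2, 0.1, -0.8]
width: 0.0442
```

```bash
python3 -c "
from h import *
st()
crop('scene',240,120,400,280,4,'s9')"
```

```text
t 9.63 pos [ 0.5152 -0.0177  0.0995] toolx [-0.008 -0.    -1.   ] jawyaw -13.77 w 0.0442 F [-1.2  0.1 -0.8] q [-32.7  27.4  43.6 105.  -22.2  56.9   6.5]
```

View pics/s9.png

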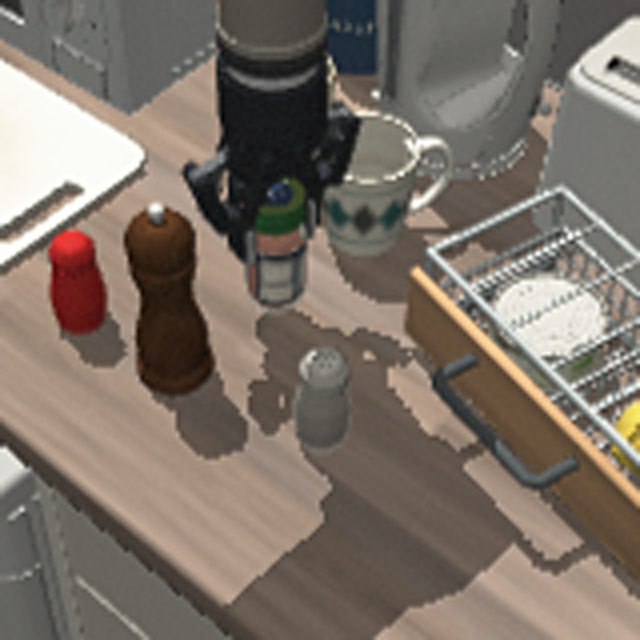

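```bash
python3 -c "
from h import *
s=shot('scene');t=shot('top')
print(onz(s,240+362/4,120+250/4,0),onz(s,240+330/4,120+225/4,0), onz(t,308,168,.09),onz(t,296,161,.09),onz(t,319,161,.09))
st()"
```

```text
[ 6.15263020e-01 -2.14096909e-02  1.11022302e-16] [6.19192796e-01 1.74444170e-02 1.11022302e-16] [ 0.5999671  -0.00774032  0.09      ] [0.6251361 0.0357131 0.09     ] [ 0.62548477 -0.04718931  0.09      ]
t 9.78 pos [ 0.5189 -0.019   0.1039] toolx [ 0. -0. -1.] jawyaw -13.83 w 0.0441 F [ 0.8  0.3 -0. ] q [-32.7  27.2  43.8 104.6 -22.1  57.    6.4]
```

>>> {"op": "jog_arm", "data": {
  "increments": [
    {"tx":0,"ty":0,"tz":-1.5,"ax":0,"ay":0,"az":0,"fingers":30},
    {"tx":0,"ty":0,"tz":-2.6,"ax":0,"ay":0,"az":0,"fingers":30},
    {"tx":0,"ty":0,"tz":-2.9,"ax":0,"ay":0,"az":0,"fingers":30},
    {"tx":0,"ty":0,"tz":-3.0,"ax":0,"ay":0,"az":0,"fingers":30},
    {"tx":0,"ty":0,"tz":-3.0,"ax":0,"ay":0,"az":0,"fingers":30}
  ]
}}

```text
time_s: 10.2
eef_pos: [0.5191, -0.0189, 0.0753]
eef_rot: [160.4, 89.9, 56.6]
wrist_force: [-3.8, -0.4, 5.9]
width: 0.0442
```

```bash
python3 -c "
from h import *
st()"
```

```text
t 10.2 pos [ 0.5191 -0.0189  0.0753] toolx [ 0.001  0.001 -1.   ] jawyaw -13.83 w 0.0442 F [-3.8 -0.4  5.9] q [-31.4  29.5  42.3 106.1 -24.3  53.7   8.2]
```

>>> {"op": "jog_arm", "data": {
  "increments": [
    {"tx":0,"ty":0,"tz":0,"ax":0,"ay":0,"az":0,"fingers":58},
    {"tx":0,"ty":0,"tz":0.2,"ax":0,"ay":0,"az":0,"fingers":75},
    {"tx":0,"ty":0,"tz":0.2,"ax":0,"ay":0,"az":0,"fingers":75},
    {"tx":0,"ty":0,"tz":0.2,"ax":0,"ay":0,"az":0,"fingers":75}
  ]
}}

```text
time_s: 10.53
eef_pos: [0.5193, -0.0187, 0.0759]
eef_rot: [105.7, 89.9, 1.9]
wrist_force: [0.4, -1.0, 0.3]
width: 0.0638
```

>>> {"op": "jog_arm", "data": {
  "increments": [
    {"tx":0,"ty":0,"tz":3,"ax":0,"ay":0,"az":0,"fingers":75},
    {"tx":0,"ty":0,"tz":6,"ax":0,"ay":0,"az":0,"fingers":75},
    {"tx":0,"ty":0,"tz":9,"ax":0,"ay":0,"az":0,"fingers":75},
    {"tx":-2,"ty":-3.2,"tz":9,"ax":0,"ay":0,"az":0,"fingers":75},
    {"tx":-4,"ty":-6.4,"tz":9,"ax":0,"ay":0,"az":0,"fingers":75}
  ]
}}

```text
time_s: 10.95
eef_pos: [0.4813, -0.0818, 0.1674]
eef_rot: [97.3, 89.7, -6.1]
wrist_force: [0.3, -1.4, -1.0]
width: 0.0638
```

>>> {"op": "jog_arm", "data": {
  "increments": [
    {"tx":-2.7,"ty":-4.1,"tz":0,"ax":0,"ay":0,"az":0,"fingers":80},
    {"tx":-2.7,"ty":-4.1,"tz":-1,"ax":0,"ay":0,"az":0,"fingers":80},
    {"tx":-2.7,"ty":-4.1,"tz":-3,"ax":0,"ay":0,"az":0,"fingers":80},
    {"tx":-2.7,"ty":-4.1,"tz":-3,"ax":0,"ay":0,"az":0,"fingers":80},
    {"tx":-2.7,"ty":-4.1,"tz":-3,"ax":0,"ay":0,"az":0,"fingers":80}
  ]
}}

```text
time_s: 11.37
eef_pos: [0.4509, -0.1233, 0.1347]
eef_rot: [-88.1, 89.9, 168.1]
wrist_force: [0.3, 0.1, 0.3]
width: 0.0681
```

```bash
python3 -c "
from h import *
st()
crop('scene',240,120,400,280,4,'s10')"
```

```text
t 11.37 pos [ 0.4509 -0.1233  0.1347] toolx [-0.002  0.    -1.   ] jawyaw -13.83 w 0.0681 F [0.3 0.1 0.3] q [-26.4  19.2  48.8 110.4 -17.   58.   16.2]
```

View pics/s10.png

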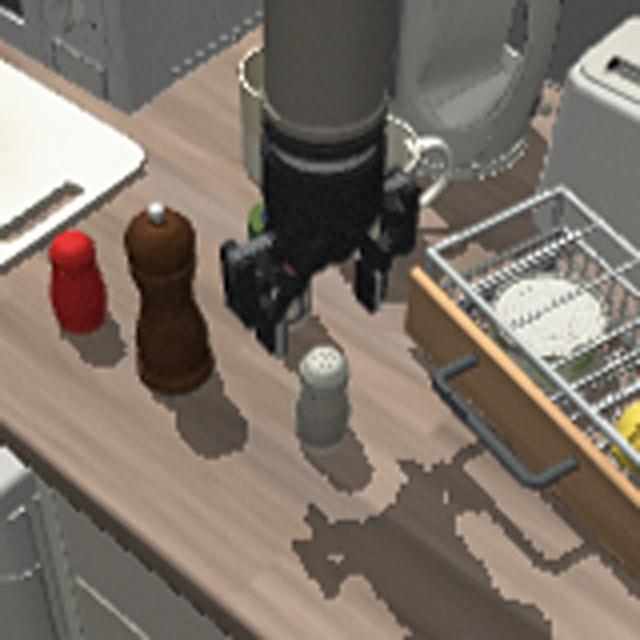

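>>> {"op": "jog_arm", "data": {
  "increments": [
    {"tx":0.1,"ty":0,"tz":-2.5,"ax":0,"ay":0,"az":0,"fingers":80},
    {"tx":0.1,"ty":0,"tz":-5,"ax":0,"ay":0,"az":0,"fingers":80},
    {"tx":0.1,"ty":0,"tz":-7.6,"ax":0,"ay":0,"az":0,"fingers":80},
    {"tx":0.1,"ty":0,"tz":-7.6,"ax":0,"ay":0,"az":0,"fingers":80},
    {"tx":0.1,"ty":0,"tz":-7.6,"ax":0,"ay":0,"az":0,"fingers":72}
  ]
}}

```text
time_s: 11.83
eef_pos: [0.4526, -0.1232, 0.0592]
eef_rot: [-71.9, 89.9, -175.7]
wrist_force: [-0.1, -0.9, 0.5]
width: 0.0616
```

>>> {"op": "jog_arm", "data": {
  "increments": [
    {"tx":0,"ty":0,"tz":0,"ax":0,"ay":0,"az":0,"fingers":56},
    {"tx":0,"ty":0,"tz":0,"ax":0,"ay":0,"az":0,"fingers":42},
    {"tx":0,"ty":0,"tz":0,"ax":0,"ay":0,"az":0,"fingers":30},
    {"tx":0,"ty":0,"tz":0,"ax":0,"ay":0,"az":0,"fingers":30}
  ]
}}

```text
time_s: 12.17
eef_pos: [0.4544, -0.1242, 0.0613]
eef_rot: [99.5, 89.8, -4.3]
wrist_force: [-0.4, 0.3, 6.5]
width: 0.0375
```

```bash
python3 -c "
from h import *
st()"
```

```text
t 12.17 pos [ 0.4544 -0.1242  0.0613] toolx [ 0.004 -0.    -1.   ] jawyaw -13.79 w 0.0375 F [-0.4  0.3  6.5] q [-21.8  26.   44.5 114.4 -24.2  48.8  22.3]
```

>>> {"op": "jog_arm", "data": {
  "increments": [
    {"tx":0,"ty":0,"tz":0.5,"ax":0,"ay":0,"az":0,"fingers":30},
    {"tx":0,"ty":0,"tz":3,"ax":0,"ay":0,"az":0,"fingers":30},
    {"tx":0,"ty":0,"tz":7,"ax":0,"ay":0,"az":0,"fingers":30},
    {"tx":0,"ty":0,"tz":11,"ax":0,"ay":0,"az":0,"fingers":30},
    {"tx":0.2,"ty":0.5,"tz":14,"ax":0,"ay":0,"az":0,"fingers":30}
  ]
}}

```text
time_s: 12.58
eef_pos: [0.4547, -0.1206, 0.2026]
eef_rot: [81.5, 89.8, -22.5]
wrist_force: [1.3, 0.2, -0.1]
width: 0.0375
```

>>> {"op": "jog_arm", "data": {
  "increments": [
    {"tx":1,"ty":3,"tz":0,"ax":0,"ay":0,"az":0,"fingers":30},
    {"tx":2.2,"ty":6.6,"tz":0,"ax":0,"ay":0,"az":0,"fingers":30},
    {"tx":3.4,"ty":10,"tz":0,"ax":0,"ay":0,"az":0,"fingers":30},
    {"tx":4.6,"ty":13.5,"tz":0,"ax":0,"ay":0,"az":0,"fingers":30},
    {"tx":5.6,"ty":17,"tz":0,"ax":0,"ay":0,"az":0,"fingers":30}
  ]
}}

```text
time_s: 13.0
eef_pos: [0.5111, 0.053, 0.2001]
eef_rot: [134.6, 89.9, 30.8]
wrist_force: [0.5, -0.1, -1.7]
width: 0.0373
```

>>> {"op": "jog_arm", "data": {
  "increments": [
    {"tx":0.8,"ty":2.9,"tz":0,"ax":0,"ay":0,"az":0,"fingers":30},
    {"tx":0.8,"ty":2.9,"tz":-3,"ax":0,"ay":0,"az":0,"fingers":30},
    {"tx":0.8,"ty":2.9,"tz":-7,"ax":0,"ay":0,"az":0,"fingers":30},
    {"tx":0.8,"ty":2.9,"tz":-10,"ax":0,"ay":0,"az":0,"fingers":30},
    {"tx":0.8,"ty":2.9,"tz":-12,"ax":0,"ay":0,"az":0,"fingers":30}
  ]
}}

```text
time_s: 13.42
eef_pos: [0.5164, 0.0807, 0.0766]
eef_rot: [-65.1, 89.7, -168.8]
wrist_force: [-0.3, 0.3, -0.6]
width: 0.0373
```

>>> {"op": "jog_arm", "data": {
  "increments": [
    {"tx":0,"ty":0,"tz":0,"ax":0,"ay":0,"az":0,"fingers":30},
    {"tx":0,"ty":0,"tz":0,"ax":0,"ay":0,"az":0,"fingers":30}
  ]
}}

```text
time_s: 13.58
eef_pos: [0.518, 0.0801, 0.0791]
eef_rot: [-53.9, 89.9, -157.8]
wrist_force: [0.8, -0.8, -0.5]
width: 0.0374
```

```bash
python3 -c "
from h import *
st()
crop('scene',240,120,400,280,4,'s11')"
```

```text
t 13.58 pos [0.518  0.0801 0.0791] toolx [-0.002 -0.001 -1.   ] jawyaw -13.81 w 0.0374 F [ 0.8 -0.8 -0.5] q [-41.3  29.4  41.2 105.1 -23.3  54.4  -3.7]
```

View pics/s11.png

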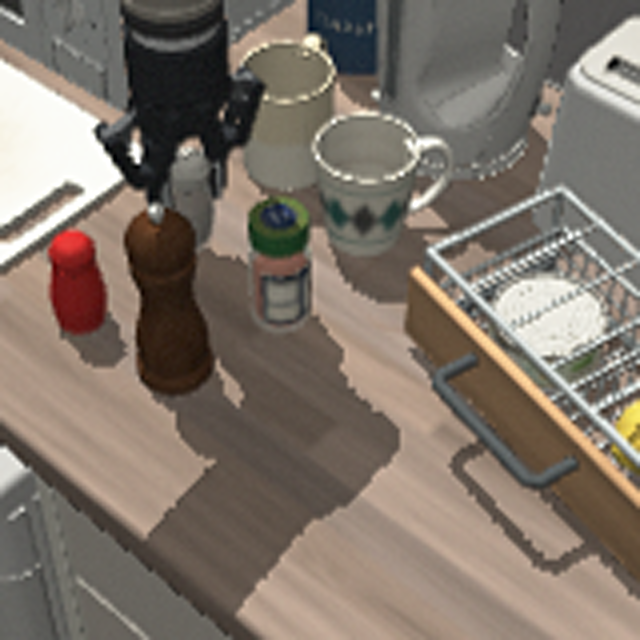

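>>> {"op": "jog_arm", "data": {
  "increments": [
    {"tx":0,"ty":0,"tz":-1,"ax":0,"ay":0,"az":0,"fingers":30},
    {"tx":0,"ty":0,"tz":-1.6,"ax":0,"ay":0,"az":0,"fingers":30},
    {"tx":0,"ty":0,"tz":-1.9,"ax":0,"ay":0,"az":0,"fingers":30},
    {"tx":0,"ty":0,"tz":-2.0,"ax":0,"ay":0,"az":0,"fingers":30},
    {"tx":0,"ty":0,"tz":-2.0,"ax":0,"ay":0,"az":0,"fingers":30}
  ]
}}

```text
time_s: 14.05
eef_pos: [0.5193, 0.0806, 0.0614]
eef_rot: [172.1, 89.9, 68.3]
wrist_force: [-3.8, -0.2, 10.4]
width: 0.0376
```

```bash
python3 -c "
from h import *
st()"
```

```text
t 14.05 pos [0.5193 0.0806 0.0614] toolx [ 0.001  0.002 -1.   ] jawyaw -13.81 w 0.0376 F [-3.8 -0.2 10.4] q [-40.4  30.8  40.2 105.8 -24.8  52.3  -2.5]
```

>>> {"op": "jog_arm", "data": {
  "increments": [
    {"tx":0,"ty":0,"tz":0,"ax":0,"ay":0,"az":0,"fingers":52},
    {"tx":0,"ty":0,"tz":0.2,"ax":0,"ay":0,"az":0,"fingers":72},
    {"tx":0,"ty":0,"tz":0.2,"ax":0,"ay":0,"az":0,"fingers":75},
    {"tx":0,"ty":0,"tz":0.2,"ax":0,"ay":0,"az":0,"fingers":75}
  ]
}}

```text
time_s: 14.38
eef_pos: [0.519, 0.0803, 0.0615]
eef_rot: [112.1, 90.0, 8.3]
wrist_force: [-0.1, 0.4, 0.0]
width: 0.064
```

>>> {"op": "jog_arm", "data": {
  "increments": [
    {"tx":0,"ty":0,"tz":3,"ax":0,"ay":0,"az":0,"fingers":75},
    {"tx":0,"ty":0,"tz":7,"ax":0,"ay":0,"az":0,"fingers":75},
    {"tx":0,"ty":0,"tz":11,"ax":0,"ay":0,"az":0,"fingers":75},
    {"tx":0,"ty":-3,"tz":13,"ax":0,"ay":0,"az":0,"fingers":31},
    {"tx":0,"ty":-7,"tz":13,"ax":0,"ay":0,"az":0,"fingers":31}
  ]
}}

```text
time_s: 14.8
eef_pos: [0.5229, 0.0142, 0.1963]
eef_rot: [121.7, 89.4, 18.5]
wrist_force: [1.3, -1.1, -0.6]
width: 0.041
```

>>> {"op": "jog_arm", "data": {
  "increments": [
    {"tx":-0.5,"ty":-4,"tz":0,"ax":0,"ay":0,"az":0,"fingers":31},
    {"tx":-1,"ty":-8,"tz":0,"ax":0,"ay":0,"az":0,"fingers":31},
    {"tx":-1.5,"ty":-12,"tz":0,"ax":0,"ay":0,"az":0,"fingers":31},
    {"tx":-2,"ty":-16,"tz":0,"ax":0,"ay":0,"az":0,"fingers":31},
    {"tx":-2,"ty":-20,"tz":0,"ax":0,"ay":0,"az":0,"fingers":31}
  ]
}}

```text
time_s: 15.22
eef_pos: [0.4974, -0.1915, 0.1913]
eef_rot: [-148.1, 89.9, 108.1]
wrist_force: [0.8, -0.5, 0.2]
width: 0.0267
```

>>> {"op": "jog_arm", "data": {
  "increments": [
    {"tx":-0.4,"ty":-4,"tz":0,"ax":0,"ay":0,"az":0,"fingers":31},
    {"tx":-0.4,"ty":-4.6,"tz":-3,"ax":0,"ay":0,"az":0,"fingers":31},
    {"tx":-0.4,"ty":-4.6,"tz":-6,"ax":0,"ay":0,"az":0,"fingers":31},
    {"tx":-0.4,"ty":-4.6,"tz":-7,"ax":0,"ay":0,"az":0,"fingers":31},
    {"tx":-0.4,"ty":-4.6,"tz":-7,"ax":0,"ay":0,"az":0,"fingers":31}
  ]
}}

```text
time_s: 15.63
eef_pos: [0.4926, -0.2339, 0.1182]
eef_rot: [-102.3, 89.6, 153.9]
wrist_force: [-0.7, 1.1, -0.0]
width: 0.0264
```

```bash
python3 -c "
from h import *
st()
crop('scene',280,120,440,280,4,'s12');crop('top',260,140,420,260,5,'t12')"
```

```text
t 15.63 pos [ 0.4926 -0.2339  0.1182] toolx [-0.007  0.003 -1.   ] jawyaw -13.8 w 0.0264 F [-0.7  1.1 -0. ] q [ -9.6  30.1  46.2  99.3 -24.2  61.5  31. ]
```

View pics/s12.png

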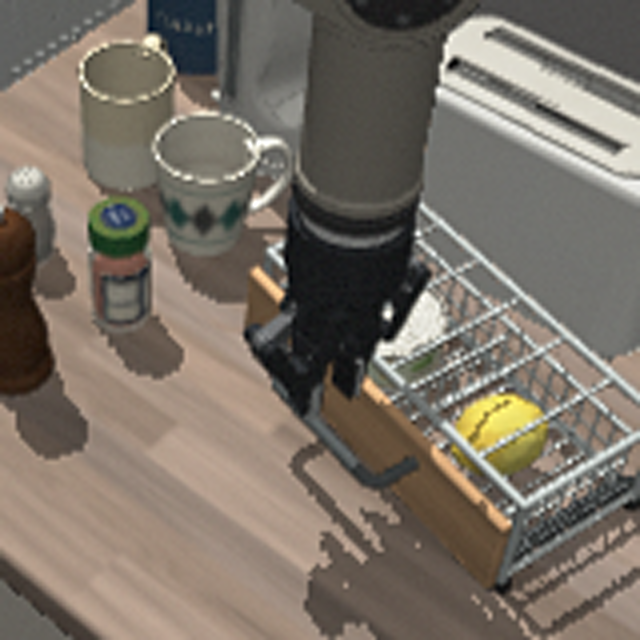

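View pics/t12.png

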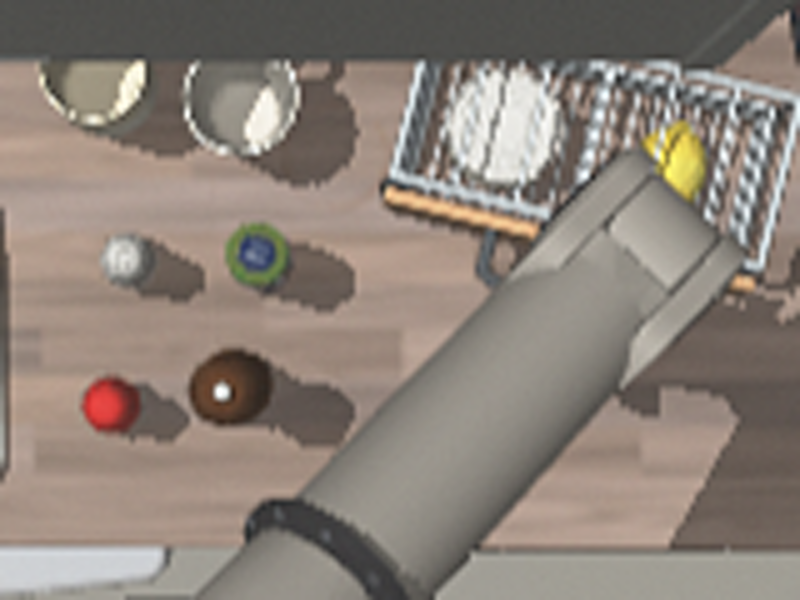

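```bash
python3 -c "
from h import *
t=shot('top');s=shot('scene');st()
T=lambda u,v:((u+.5)/6-.5+320,(v+.5)/6-.5+140)
S=lambda u,v:((u+.5)/4-.5+300,(v+.5)/4-.5+140)
ex=np.array([.971,-.2385]);o=np.array([.6015,-.262])
for p in [(235,338),(308,356),(380,374)]: a=onz(t,*T(*p),.062)[:2]; print(a,(a-o)@ex)
for p in [(205,305),(250,352),(295,400)]: a=onz(s,*S(*p),.062)[:2]; print(a,(a-o)@ex)
o2=r.get_obs()['eef_pos'][:2];print((o2-o)@ex)
"
```

```text
t 15.83 pos [ 0.4961 -0.2357  0.123 ] toolx [ 0.003 -0.001 -1.   ] jawyaw -13.7 w 0.0264 F [ 0.  -0.3  0.3] q [ -9.7  29.8  46.4  99.  -24.2  61.5  31. ]
[ 0.50173867 -0.19261404] -0.11341680700662723
[ 0.49099145 -0.23700586] -0.11326490547127815
[ 0.48025538 -0.28073155] -0.11326104668422687
[ 0.50702604 -0.19049445] -0.1087882848170104
[ 0.49552025 -0.23948299] -0.10827664044850004
[ 0.48395006 -0.28643912] -0.10831225821186348
-0.10857564470700264
```

>>> {"op": "jog_arm", "data": {
  "increments": [
    {"tx":-0.2,"ty":0.05,"tz":-0.5,"ax":0,"ay":0,"az":0,"fingers":31},
    {"tx":-0.2,"ty":0.05,"tz":-1.7,"ax":0,"ay":0,"az":0,"fingers":31},
    {"tx":-0.2,"ty":0.05,"tz":-2.6,"ax":0,"ay":0,"az":0,"fingers":31},
    {"tx":-0.2,"ty":0.05,"tz":-3.5,"ax":0,"ay":0,"az":0,"fingers":31},
    {"tx":-0.2,"ty":0.05,"tz":-3.5,"ax":0,"ay":0,"az":0,"fingers":31}
  ]
}}

```text
time_s: 16.25
eef_pos: [0.4911, -0.234, 0.0838]
eef_rot: [-101.2, 89.7, 155.0]
wrist_force: [0.1, -0.2, 0.6]
width: 0.0265
```

```bash
python3 -c "
from h import *
st()
crop('scene',320,160,420,260,6,'s13')"
```

```text
t 16.25 pos [ 0.4911 -0.234   0.0838] toolx [-0.004  0.002 -1.   ] jawyaw -13.8 w 0.0265 F [ 0.1 -0.2  0.6] q [ -8.4  32.3  44.6 101.6 -26.4  57.4  32.8]
```

View pics/s13.png

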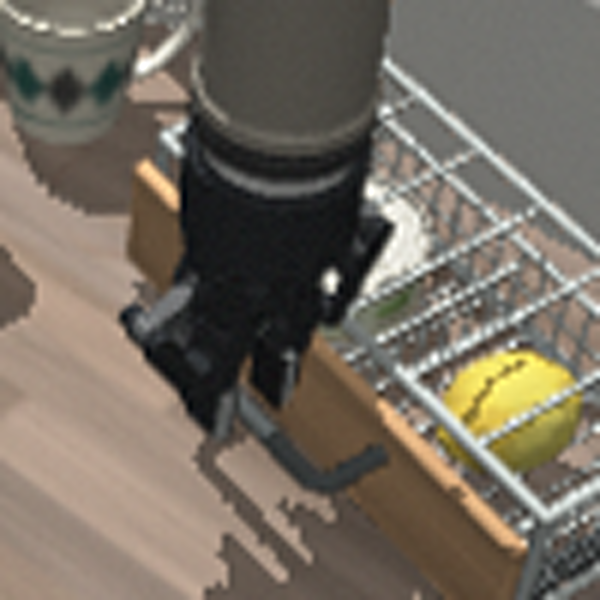

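>>> {"op": "jog_arm", "data": {
  "increments": [
    {"tx":0,"ty":0,"tz":-0.5,"ax":0,"ay":0,"az":0,"fingers":31},
    {"tx":0,"ty":0,"tz":-1.0,"ax":0,"ay":0,"az":0,"fingers":31},
    {"tx":0,"ty":0,"tz":-1.1,"ax":0,"ay":0,"az":0,"fingers":31},
    {"tx":0,"ty":0,"tz":-1.1,"ax":0,"ay":0,"az":0,"fingers":15},
    {"tx":0,"ty":0,"tz":-1.1,"ax":0,"ay":0,"az":0,"fingers":0}
  ]
}}

```text
time_s: 16.72
eef_pos: [0.4923, -0.2351, 0.0752]
eef_rot: [-102.7, 89.9, 153.5]
wrist_force: [-0.2, 0.4, -2.6]
width: 0.0085
```

>>> {"op": "jog_arm", "data": {
  "increments": [
    {"tx":0,"ty":0,"tz":0,"ax":0,"ay":0,"az":0,"fingers":0},
    {"tx":0,"ty":0,"tz":0,"ax":0,"ay":0,"az":0,"fingers":0}
  ]
}}

```text
time_s: 16.88
eef_pos: [0.4923, -0.2351, 0.0751]
eef_rot: [-97.6, 90.0, 158.6]
wrist_force: [-1.3, 0.3, -2.5]
width: 0.0086
```

```bash
python3 -c "
from h import *
st()
crop('scene',320,160,420,260,6,'s14')"
```

```text
t 16.88 pos [ 0.4923 -0.2351  0.0751] toolx [-0.001  0.    -1.   ] jawyaw -13.81 w 0.0086 F [-1.3  0.3 -2.5] q [ -8.   33.   44.2 102.  -27.1  56.3  33.3]
```

View pics/s14.png

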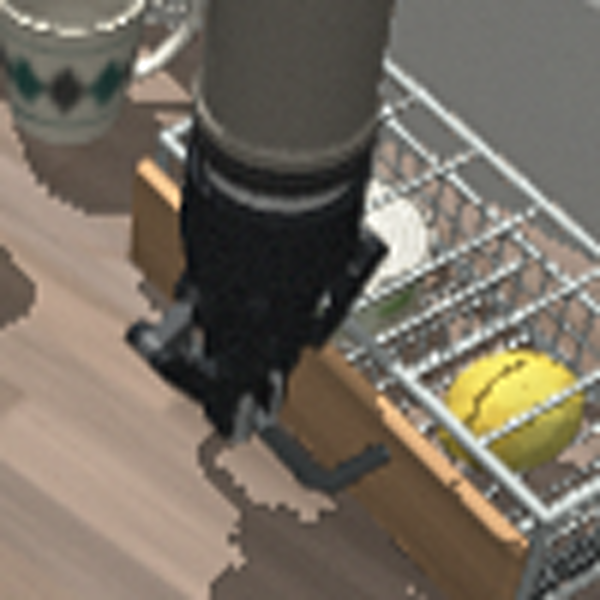

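>>> {"op": "jog_arm", "data": {
  "increments": [
    {"tx":-1.0,"ty":0.24,"tz":0,"ax":0,"ay":0,"az":0,"fingers":0},
    {"tx":-2.9,"ty":0.72,"tz":0,"ax":0,"ay":0,"az":0,"fingers":0},
    {"tx":-4.9,"ty":1.2,"tz":0,"ax":0,"ay":0,"az":0,"fingers":0},
    {"tx":-6.8,"ty":1.67,"tz":0,"ax":0,"ay":0,"az":0,"fingers":0},
    {"tx":-8.7,"ty":2.15,"tz":0,"ax":0,"ay":0,"az":0,"fingers":0}
  ]
}}

```text
time_s: 17.35
eef_pos: [0.4065, -0.2138, 0.0752]
eef_rot: [72.0, 89.8, -31.8]
wrist_force: [3.5, -1.4, -7.2]
width: 0.0084
```

>>> {"op": "jog_arm", "data": {
  "increments": [
    {"tx":-1.6,"ty":0.39,"tz":0,"ax":0,"ay":0,"az":0,"fingers":0},
    {"tx":-3.0,"ty":0.74,"tz":0,"ax":0,"ay":0,"az":0,"fingers":0},
    {"tx":-3.9,"ty":0.96,"tz":0,"ax":0,"ay":0,"az":0,"fingers":0},
    {"tx":-3.9,"ty":0.96,"tz":0,"ax":0,"ay":0,"az":0,"fingers":0}
  ]
}}

```text
time_s: 17.68
eef_pos: [0.3643, -0.2034, 0.0751]
eef_rot: [-122.3, 89.8, 133.8]
wrist_force: [-2.7, -0.3, -4.8]
width: 0.0084
```

```bash
python3 -c "
from h import *
st()
crop('scene',300,120,460,300,4,'s15');crop('top',260,140,420,260,5,'t15')"
```

```text
t 17.68 pos [ 0.3643 -0.2034  0.0751] toolx [-0.002  0.002 -1.   ] jawyaw -13.86 w 0.0084 F [-2.7 -0.3 -4.8] q [-14.4  19.5  49.6 121.2 -20.1  47.9  33.5]
```

View pics/s15.png

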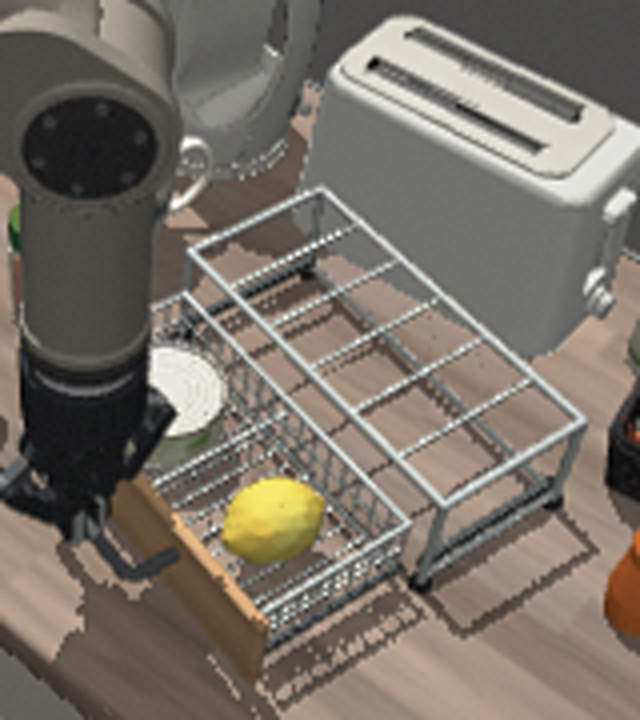

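View pics/t15.png

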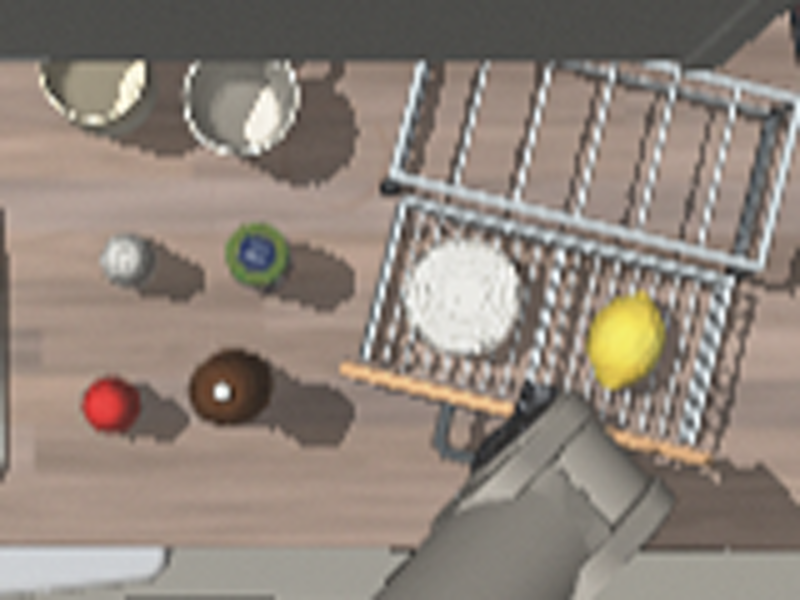

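>>> {"op": "jog_arm", "data": {
  "increments": [
    {"tx":0,"ty":0,"tz":0,"ax":0,"ay":0,"az":0,"fingers":15},
    {"tx":0,"ty":0,"tz":0,"ax":0,"ay":0,"az":0,"fingers":31},
    {"tx":0,"ty":0,"tz":0,"ax":0,"ay":0,"az":0,"fingers":31},
    {"tx":0,"ty":0,"tz":0.5,"ax":0,"ay":0,"az":0,"fingers":31},
    {"tx":0,"ty":0,"tz":2.5,"ax":0,"ay":0,"az":0,"fingers":31}
  ]
}}

```text
time_s: 18.2
eef_pos: [0.3655, -0.2034, 0.0992]
eef_rot: [-84.0, 89.7, 172.2]
wrist_force: [-0.2, 0.4, -0.3]
width: 0.0265
```

>>> {"op": "jog_arm", "data": {
  "increments": [
    {"tx":0,"ty":0,"tz":3,"ax":0,"ay":0,"az":0,"fingers":31},
    {"tx":0,"ty":0,"tz":7,"ax":0,"ay":0,"az":0,"fingers":31},
    {"tx":0,"ty":0,"tz":10,"ax":0,"ay":0,"az":0,"fingers":50},
    {"tx":0,"ty":2,"tz":11,"ax":0,"ay":0,"az":0.1,"fingers":70},
    {"tx":0,"ty":5,"tz":11,"ax":0,"ay":0,"az":0.2,"fingers":85}
  ]
}}

```text
time_s: 18.62
eef_pos: [0.3696, -0.1579, 0.2146]
eef_rot: [72.5, 89.4, -20.0]
wrist_force: [1.2, 1.0, -0.5]
width: 0.0621
```

```bash
cat >> h.py <<'E'
def blob(c,f,box):
    hsv=cv2.cvtColor(c['pixels'],cv2.COLOR_RGB2HSV).astype(int); x0,y0,x1,y1=box
    k=np.zeros(hsv.shape[:2],np.uint8); k[y0:y1,x0:x1]=f(hsv[y0:y1,x0:x1,0],hsv[y0:y1,x0:x1,1],hsv[y0:y1,x0:x1,2])
    ct=max(cv2.findContours(k,0,2)[0],key=cv2.contourArea); m=cv2.moments(ct); return np.array([m['m10']/m['m00'],m['m01']/m['m00']]),cv2.fitEllipse(ct),cv2.contourArea(ct)
YL=lambda h,S,v:(h>18)&(h<36)&(S>110)
E
python3 -c "
from h import *
st()
s=crop('scene',300,120,460,300,4,'s16');t=crop('top',300,140,440,260,5,'t16')
a=blob(s,YL,(340,220,390,275));b=blob(t,YL,(370,185,400,225));print(a,b)
p,g=tri(s,a[0],t,b[0]);print(p,g)
print(onz(t,*b[0],.05),onz(s,*a[0],.05))
"
```

```text
t 18.62 pos [ 0.3696 -0.1579  0.2146] toolx [ 0.01  -0.004 -1.   ] jawyaw -2.5 w 0.0621 F [ 1.2  1.  -0.5] q [-30.2   0.8  52.2 113.3  -0.7  65.6  19.8]
(array([368.13983946, 249.3565695 ]), ((368.31988525390625, 249.26048278808594), (20.160770416259766, 25.502885818481445), 68.01155853271484), 394.5) (array([384.66915423, 207.37064677]), ((384.6441650390625, 207.34930419921875), (13.968498229980469, 18.910816192626953), 20.98131561279297), 201.0)
[ 0.46066823 -0.28939651  0.04468909] 0.0004886075659581476
[ 0.46069153 -0.28881281  0.05      ] [ 0.4571624  -0.29110104  0.05      ]
```

View pics/t16.png

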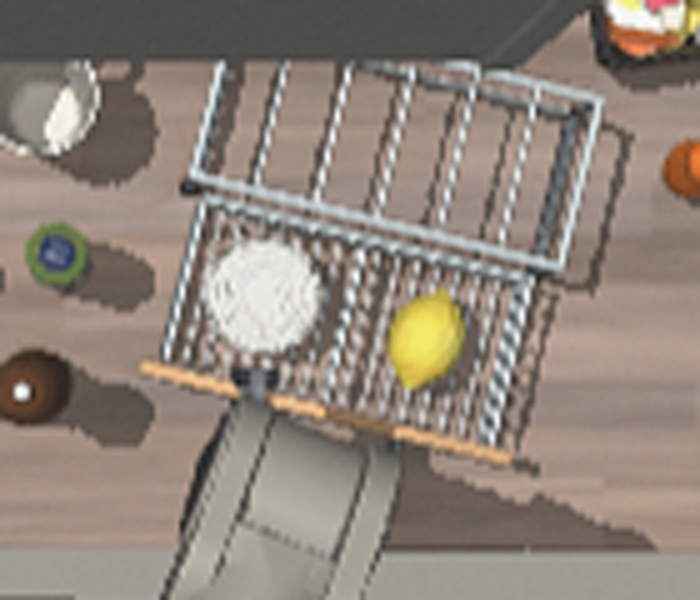

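>>> {"op": "jog_arm", "data": {
  "increments": [
    {"tx":2,"ty":-2.8,"tz":0,"ax":0,"ay":0,"az":0.12,"fingers":82},
    {"tx":4,"ty":-5.6,"tz":0,"ax":0,"ay":0,"az":0.24,"fingers":82},
    {"tx":6,"ty":-8.4,"tz":0,"ax":0,"ay":0,"az":0.36,"fingers":82},
    {"tx":8,"ty":-11,"tz":0,"ax":0,"ay":0,"az":0.48,"fingers":82},
    {"tx":9,"ty":-13,"tz":0,"ax":0,"ay":0,"az":0.6,"fingers":82}
  ]
}}

```text
time_s: 19.13
eef_pos: [0.458, -0.2831, 0.21]
eef_rot: [161.3, 90.0, 97.3]
wrist_force: [0.2, 1.1, 1.4]
width: 0.07
```

>>> {"op": "jog_arm", "data": {
  "increments": [
    {"tx":0,"ty":0,"tz":0,"ax":0,"ay":0,"az":0.12,"fingers":82},
    {"tx":0,"ty":0,"tz":0,"ax":0,"ay":0,"az":0.24,"fingers":82},
    {"tx":0,"ty":0,"tz":0,"ax":0,"ay":0,"az":0.36,"fingers":82},
    {"tx":0,"ty":0,"tz":0,"ax":0,"ay":0,"az":0.48,"fingers":82},
    {"tx":0,"ty":0,"tz":0,"ax":0,"ay":0,"az":0.6,"fingers":82}
  ]
}}

```text
time_s: 19.55
eef_pos: [0.456, -0.2839, 0.2103]
eef_rot: [-75.6, 89.9, -105.4]
wrist_force: [-0.7, -0.4, -0.2]
width: 0.0703
```

>>> {"op": "jog_arm", "data": {
  "increments": [
    {"tx":0,"ty":0,"tz":0,"ax":0,"ay":0,"az":0,"fingers":82},
    {"tx":0,"ty":0,"tz":0,"ax":0,"ay":0,"az":0,"fingers":82}
  ]
}}

```text
time_s: 19.72
eef_pos: [0.456, -0.2835, 0.2105]
eef_rot: [-40.2, 90.0, -70.6]
wrist_force: [0.3, -1.4, -0.0]
width: 0.0699
```

```bash
python3 -c "
from h import *
st()"
```

```text
t 19.72 pos [ 0.456  -0.2835  0.2105] toolx [ 0.    -0.001 -1.   ] jawyaw 59.67 w 0.0699 F [ 0.3 -1.4 -0. ] q [ -1.6  21.3  42.2  94.2 -15.   70.3 103.3]
```

>>> {"op": "jog_arm", "data": {
  "increments": [
    {"tx":0.4,"ty":-0.6,"tz":-1,"ax":0,"ay":0,"az":0.1,"fingers":82},
    {"tx":0.4,"ty":-0.6,"tz":-4,"ax":0,"ay":0,"az":0.18,"fingers":82},
    {"tx":0.4,"ty":-0.6,"tz":-7,"ax":0,"ay":0,"az":0.18,"fingers":82},
    {"tx":0.4,"ty":-0.6,"tz":-8.5,"ax":0,"ay":0,"az":0.18,"fingers":82},
    {"tx":0.4,"ty":-0.6,"tz":-8.5,"ax":0,"ay":0,"az":0.18,"fingers":82}
  ]
}}

```text
time_s: 20.13
eef_pos: [0.4576, -0.2871, 0.1216]
eef_rot: [175.2, 89.5, 155.3]
wrist_force: [-0.7, 0.9, -0.4]
width: 0.0704
```

```bash
python3 -c "
from h import *
st()
crop('scene',300,160,440,300,4,'s17')"
```

```text
t 20.13 pos [ 0.4576 -0.2871  0.1216] toolx [-0.007  0.003 -1.   ] jawyaw 70.04 w 0.0704 F [-0.7  0.9 -0.4] q [  2.5  26.9  37.6  99.7 -18.5  60.2 116.6]
```

View pics/s17.png

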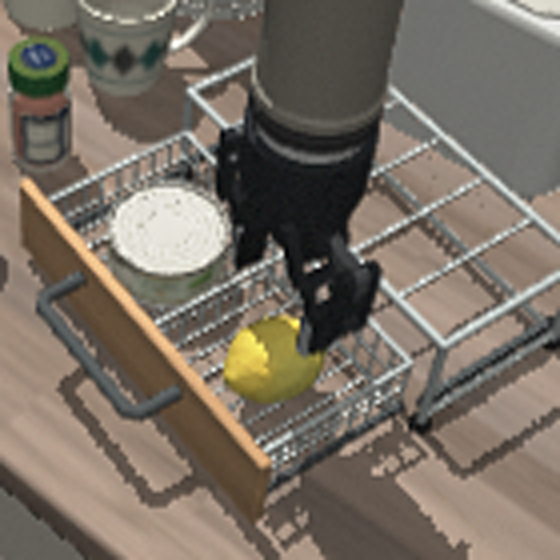

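>>> {"op": "jog_arm", "data": {
  "increments": [
    {"tx":0,"ty":0,"tz":0,"ax":0,"ay":0,"az":0,"fingers":82},
    {"tx":0,"ty":0,"tz":-2,"ax":0,"ay":0,"az":0,"fingers":82},
    {"tx":0,"ty":0,"tz":-4,"ax":0,"ay":0,"az":0,"fingers":82},
    {"tx":0,"ty":0,"tz":-5.5,"ax":0,"ay":0,"az":0,"fingers":82},
    {"tx":0,"ty":0,"tz":-5.5,"ax":0,"ay":0,"az":0,"fingers":82}
  ]
}}

```text
time_s: 20.6
eef_pos: [0.4595, -0.2883, 0.0694]
eef_rot: [177.1, 89.9, 157.3]
wrist_force: [-0.9, 0.6, 0.6]
width: 0.0702
```

```bash
python3 -c "
from h import *
st()
crop('scene',300,160,440,300,4,'s18')"
```

```text
t 20.6 pos [ 0.4595 -0.2883  0.0694] toolx [-0.002  0.001 -1.   ] jawyaw 70.17 w 0.0702 F [-0.9  0.6  0.6] q [  4.2  30.8  35.6 102.5 -21.6  53.8 119.2]
```

View pics/s18.png

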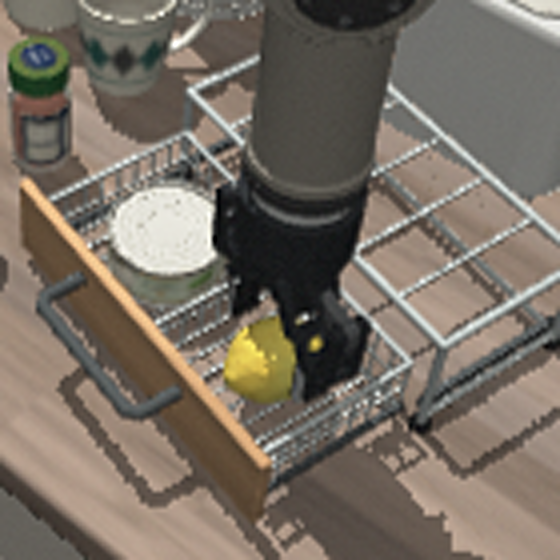

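Lemon is between the fingers; go down 16 mm more and close.

>>> {"op": "jog_arm", "data": {
  "increments": [
    {"tx":0,"ty":0,"tz":-1,"ax":0,"ay":0,"az":0,"fingers":82},
    {"tx":0,"ty":0,"tz":-1.6,"ax":0,"ay":0,"az":0,"fingers":82},
    {"tx":0,"ty":0,"tz":-1.6,"ax":0,"ay":0,"az":0,"fingers":70},
    {"tx":0,"ty":0,"tz":-1.6,"ax":0,"ay":0,"az":0,"fingers":60},
    {"tx":0,"ty":0,"tz":-1.6,"ax":0,"ay":0,"az":0,"fingers":45}
  ],
  "force": 30
}}

```text
time_s: 21.07
eef_pos: [0.4604, -0.2892, 0.055]
eef_rot: [-14.5, 89.9, -34.3]
wrist_force: [-0.5, -0.3, 0.9]
width: 0.0524
```

>>> {"op": "jog_arm", "data": {
  "increments": [
    {"tx":0,"ty":0,"tz":0,"ax":0,"ay":0,"az":0,"fingers":40},
    {"tx":0,"ty":0,"tz":0,"ax":0,"ay":0,"az":0,"fingers":40}
  ]
}}

```text
time_s: 21.23
eef_pos: [0.4604, -0.2892, 0.0549]
eef_rot: [-15.2, 89.9, -35.0]
wrist_force: [-0.4, -0.4, 2.4]
width: 0.0528
```

```bash
python3 -c "
from h import *
st()"
```

```text
t 21.23 pos [ 0.4604 -0.2892  0.0549] toolx [ 0.001 -0.001 -1.   ] jawyaw 70.2 w 0.0528 F [-0.4 -0.4  2.4] q [  4.8  31.9  34.9 103.1 -22.6  52.  120. ]
```

>>> {"op": "jog_arm", "data": {
  "increments": [
    {"tx":0,"ty":0,"tz":1,"ax":0,"ay":0,"az":0,"fingers":40},
    {"tx":0,"ty":0,"tz":4,"ax":0,"ay":0,"az":0,"fingers":40},
    {"tx":0,"ty":0,"tz":8,"ax":0,"ay":0,"az":0,"fingers":40},
    {"tx":0,"ty":0,"tz":12,"ax":0,"ay":0,"az":0,"fingers":40},
    {"tx":0,"ty":0,"tz":16,"ax":0,"ay":0,"az":0,"fingers":40}
  ]
}}

```text
time_s: 21.65
eef_pos: [0.4593, -0.2887, 0.2164]
eef_rot: [-150.6, 90.0, -170.4]
wrist_force: [0.7, 0.1, -1.2]
width: 0.0523
```

```bash
python3 -c "
from h import *
st()
crop('scene',300,140,440,280,4,'s19')"
```

```text
t 21.65 pos [ 0.4593 -0.2887  0.2164] toolx [-0.001 -0.    -1.   ] jawyaw 70.17 w 0.0523 F [ 0.7  0.1 -1.2] q [  0.3  21.4  40.2  92.7 -14.4  71.3 113.4]
```

View pics/s19.png

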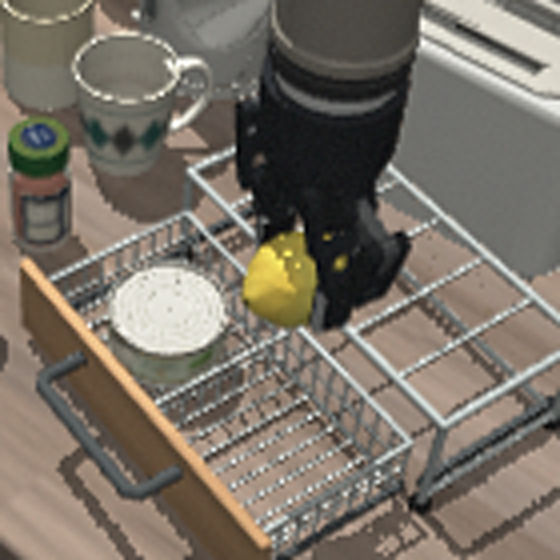

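>>> {"op": "jog_arm", "data": {
  "increments": [
    {"tx":0,"ty":1,"tz":3,"ax":0,"ay":0,"az":0,"fingers":40},
    {"tx":0,"ty":4,"tz":6,"ax":0,"ay":0,"az":0,"fingers":40},
    {"tx":0,"ty":7.5,"tz":7,"ax":0,"ay":0,"az":0,"fingers":40},
    {"tx":0,"ty":11,"tz":7,"ax":0,"ay":0,"az":0,"fingers":40},
    {"tx":0,"ty":14.5,"tz":7,"ax":0,"ay":0,"az":0,"fingers":40}
  ]
}}

```text
time_s: 22.12
eef_pos: [0.4601, -0.1431, 0.2858]
eef_rot: [12.1, 89.8, -7.8]
wrist_force: [-0.2, 0.4, -1.8]
width: 0.0525
```

>>> {"op": "jog_arm", "data": {
  "increments": [
    {"tx":0,"ty":3.5,"tz":0,"ax":0,"ay":0,"az":0,"fingers":40},
    {"tx":0,"ty":7,"tz":0,"ax":0,"ay":0,"az":0,"fingers":40},
    {"tx":0,"ty":10.5,"tz":0,"ax":0,"ay":0,"az":0,"fingers":40},
    {"tx":0,"ty":14,"tz":0,"ax":0,"ay":0,"az":0,"fingers":40},
    {"tx":0,"ty":17.5,"tz":0,"ax":0,"ay":0,"az":0,"fingers":40}
  ]
}}

```text
time_s: 22.53
eef_pos: [0.4594, 0.0325, 0.2847]
eef_rot: [30.1, 90.0, 10.3]
wrist_force: [1.3, 0.3, -1.9]
width: 0.0524
```

>>> {"op": "jog_arm", "data": {
  "increments": [
    {"tx":0,"ty":3.5,"tz":0,"ax":0,"ay":0,"az":0,"fingers":40},
    {"tx":0,"ty":7,"tz":0,"ax":0,"ay":0,"az":0,"fingers":40},
    {"tx":0,"ty":10.5,"tz":0,"ax":0,"ay":0,"az":0,"fingers":40},
    {"tx":0,"ty":14,"tz":0,"ax":0,"ay":0,"az":0,"fingers":40},
    {"tx":0,"ty":17.5,"tz":0,"ax":0,"ay":0,"az":0,"fingers":40}
  ]
}}

```text
time_s: 22.95
eef_pos: [0.4595, 0.2073, 0.2846]
eef_rot: [-8.4, 90.0, -28.2]
wrist_force: [1.6, -0.5, -0.7]
width: 0.0526
```

>>> {"op": "jog_arm", "data": {
  "increments": [
    {"tx":0,"ty":3.5,"tz":0,"ax":0,"ay":0,"az":0,"fingers":40},
    {"tx":0,"ty":7,"tz":0,"ax":0,"ay":0,"az":0,"fingers":40},
    {"tx":0,"ty":10.5,"tz":-2,"ax":0,"ay":0,"az":0,"fingers":40},
    {"tx":0,"ty":12.5,"tz":-5,"ax":0,"ay":0,"az":0,"fingers":40},
    {"tx":0,"ty":12.5,"tz":-8,"ax":0,"ay":0,"az":0,"fingers":40}
  ]
}}

```text
time_s: 23.37
eef_pos: [0.4582, 0.3388, 0.2039]
eef_rot: [95.3, 89.7, 76.0]
wrist_force: [-0.7, -0.1, -1.9]
width: 0.0528
```

```bash
python3 -c "
from h import *
st()
crop('scene',140,60,340,220,4,'s20')"
```

```text
t 23.37 pos [0.4582 0.3388 0.2039] toolx [ 0.001  0.006 -1.   ] jawyaw 70.73 w 0.0528 F [-0.7 -0.1 -1.9] q [-51.   22.2  17.6  89.   -7.3  69.6  38.7]
```

View pics/s20.png

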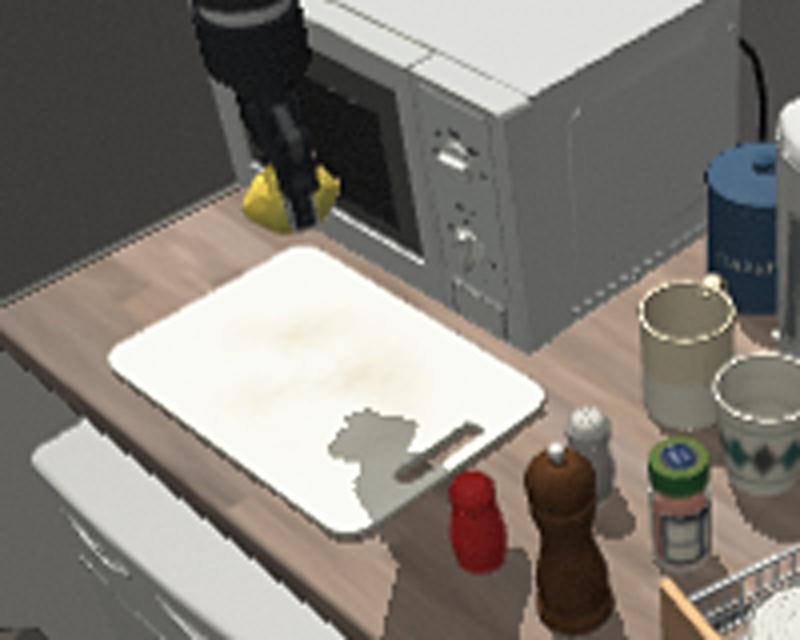

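>>> {"op": "jog_arm", "data": {
  "increments": [
    {"tx":0,"ty":0,"tz":-4,"ax":0,"ay":0,"az":0,"fingers":40},
    {"tx":0,"ty":0,"tz":-8,"ax":0,"ay":0,"az":0,"fingers":40},
    {"tx":0,"ty":0,"tz":-11,"ax":0,"ay":0,"az":0,"fingers":40},
    {"tx":0,"ty":0,"tz":-13.5,"ax":0,"ay":0,"az":0,"fingers":40},
    {"tx":0,"ty":0,"tz":-14.5,"ax":0,"ay":0,"az":0,"fingers":40}
  ]
}}

```text
time_s: 23.83
eef_pos: [0.458, 0.3284, 0.0562]
eef_rot: [-113.5, 89.6, -133.4]
wrist_force: [-0.8, 0.1, -1.7]
width: 0.0528
```

>>> {"op": "jog_arm", "data": {
  "increments": [
    {"tx":0,"ty":0,"tz":-0.2,"ax":0,"ay":0,"az":0,"fingers":40},
    {"tx":0,"ty":0,"tz":-0.4,"ax":0,"ay":0,"az":0,"fingers":40},
    {"tx":0,"ty":0,"tz":-0.5,"ax":0,"ay":0,"az":0,"fingers":40},
    {"tx":0,"ty":0,"tz":-0.6,"ax":0,"ay":0,"az":0,"fingers":40},
    {"tx":0,"ty":0,"tz":-0.6,"ax":0,"ay":0,"az":0,"fingers":40}
  ]
}}

```text
time_s: 24.25
eef_pos: [0.4611, 0.3317, 0.055]
eef_rot: [50.6, 89.8, 30.8]
wrist_force: [0.1, 0.2, -2.0]
width: 0.0527
```

```bash
python3 -c "
from h import *
st()
crop('scene',140,80,300,220,4,'s21')"
```

```text
t 24.25 pos [0.4611 0.3317 0.055 ] toolx [ 0.003  0.002 -1.   ] jawyaw 70.2 w 0.0527 F [ 0.1  0.2 -2. ] q [-49.1  31.2  16.   98.7 -10.5  51.4  41.5]
```

View pics/s21.png

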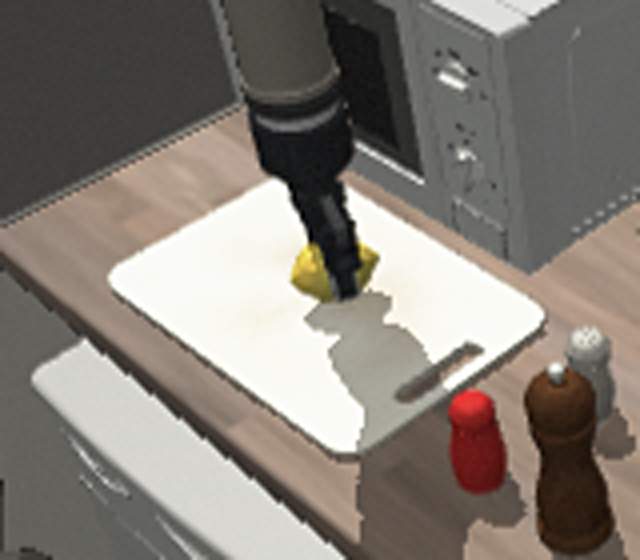

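Still hanging; creep down until the force shows contact.

>>> {"op": "jog_arm", "data": {
  "increments": [
    {"tx":0,"ty":0,"tz":-0.2,"ax":0,"ay":0,"az":0,"fingers":40},
    {"tx":0,"ty":0,"tz":-0.4,"ax":0,"ay":0,"az":0,"fingers":40},
    {"tx":0,"ty":0,"tz":-0.6,"ax":0,"ay":0,"az":0,"fingers":40},
    {"tx":0,"ty":0,"tz":-0.7,"ax":0,"ay":0,"az":0,"fingers":40},
    {"tx":0,"ty":0,"tz":-0.7,"ax":0,"ay":0,"az":0,"fingers":40}
  ]
}}

```text
time_s: 24.72
eef_pos: [0.4603, 0.3313, 0.0485]
eef_rot: [74.8, 90.0, 55.0]
wrist_force: [-4.3, -2.4, 9.8]
width: 0.0526
```

```bash
python3 -c "
from h import *
st()"
```

```text
t 24.72 pos [0.4603 0.3313 0.0485] toolx [ 0.     0.001 -1.   ] jawyaw 70.2 w 0.0526 F [-4.3 -2.4  9.8] q [-49.   31.7  15.9  99.  -10.7  50.8  41.6]
```

Contact with the board at z = 0.0485. Release and rise.

>>> {"op": "jog_arm", "data": {
  "increments": [
    {"tx":0,"ty":0,"tz":0.1,"ax":0,"ay":0,"az":0,"fingers":64},
    {"tx":0,"ty":0,"tz":0.1,"ax":0,"ay":0,"az":0,"fingers":75},
    {"tx":0,"ty":0,"tz":0.1,"ax":0,"ay":0,"az":0,"fingers":90},
    {"tx":0,"ty":0,"tz":0.1,"ax":0,"ay":0,"az":0,"fingers":90}
  ]
}}

```text
time_s: 25.05
eef_pos: [0.46, 0.3311, 0.0472]
eef_rot: [-56.5, 90.0, -76.3]
wrist_force: [0.3, 0.9, 1.0]
width: 0.0771
```

>>> {"op": "jog_arm", "data": {
  "increments": [
    {"tx":0,"ty":0,"tz":2,"ax":0,"ay":0,"az":0,"fingers":90},
    {"tx":0,"ty":0,"tz":5,"ax":0,"ay":0,"az":0,"fingers":90},
    {"tx":0,"ty":0,"tz":9,"ax":0,"ay":0,"az":0,"fingers":90},
    {"tx":0,"ty":0,"tz":13,"ax":0,"ay":0,"az":0,"fingers":90},
    {"tx":0,"ty":0,"tz":16,"ax":0,"ay":0,"az":0,"fingers":90}
  ]
}}

```text
time_s: 25.47
eef_pos: [0.4608, 0.3314, 0.2106]
eef_rot: [47.7, 89.8, 27.9]
wrist_force: [1.2, 0.4, 0.1]
width: 0.0766
```

```bash
python3 -c "
from h import *
st()
crop('scene',140,80,300,220,4,'s22')"
```

```text
t 25.47 pos [0.4608 0.3314 0.2106] toolx [ 0.003  0.002 -1.   ] jawyaw 70.19 w 0.0766 F [1.2 0.4 0.1] q [-50.8  21.8  18.2  88.8  -7.   70.4  38.7]
```

View pics/s22.png

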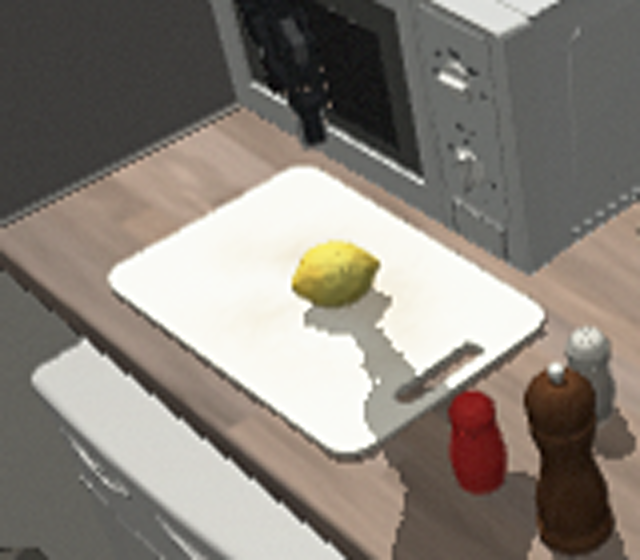

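>>> {"op": "jog_arm", "data": {
  "increments": [
    {"tx":0,"ty":-3.5,"tz":2,"ax":0,"ay":0,"az":-0.12,"fingers":31},
    {"tx":0,"ty":-7,"tz":4,"ax":0,"ay":0,"az":-0.24,"fingers":31},
    {"tx":0,"ty":-10.5,"tz":5,"ax":0,"ay":0,"az":-0.36,"fingers":31},
    {"tx":0,"ty":-14,"tz":5,"ax":0,"ay":0,"az":-0.48,"fingers":31},
    {"tx":0,"ty":-17.5,"tz":5,"ax":0,"ay":0,"az":-0.6,"fingers":31}
  ]
}}

```text
time_s: 25.93
eef_pos: [0.4603, 0.1545, 0.258]
eef_rot: [71.7, 89.9, 17.2]
wrist_force: [1.0, -1.2, -0.6]
width: 0.0265
```

>>> {"op": "jog_arm", "data": {
  "increments": [
    {"tx":-0.5,"ty":-3.5,"tz":0,"ax":0,"ay":0,"az":-0.12,"fingers":31},
    {"tx":-1,"ty":-7,"tz":0,"ax":0,"ay":0,"az":-0.24,"fingers":31},
    {"tx":-2,"ty":-10.5,"tz":0,"ax":0,"ay":0,"az":-0.36,"fingers":31},
    {"tx":-3,"ty":-14,"tz":0,"ax":0,"ay":0,"az":-0.48,"fingers":31},
    {"tx":-4,"ty":-17.5,"tz":0,"ax":0,"ay":0,"az":-0.6,"fingers":31}
  ]
}}

```text
time_s: 26.35
eef_pos: [0.4192, -0.0206, 0.257]
eef_rot: [-63.6, 90.0, -152.5]
wrist_force: [0.8, -0.2, 0.1]
width: 0.0264
```

>>> {"op": "jog_arm", "data": {
  "increments": [
    {"tx":-1,"ty":-3.5,"tz":0,"ax":0,"ay":0,"az":-0.12,"fingers":31},
    {"tx":-2,"ty":-7,"tz":0,"ax":0,"ay":0,"az":-0.24,"fingers":31},
    {"tx":-3,"ty":-10.5,"tz":0,"ax":0,"ay":0,"az":-0.3,"fingers":31},
    {"tx":-4,"ty":-14,"tz":0,"ax":0,"ay":0,"az":-0.3,"fingers":31},
    {"tx":-5,"ty":-17,"tz":0,"ax":0,"ay":0,"az":-0.3,"fingers":31}
  ]
}}

```text
time_s: 26.77
eef_pos: [0.3689, -0.1913, 0.2573]
eef_rot: [61.9, 90.0, -43.9]
wrist_force: [1.6, -0.1, -0.7]
width: 0.0265
```

>>> {"op": "jog_arm", "data": {
  "increments": [
    {"tx":0,"ty":0,"tz":0,"ax":0,"ay":0,"az":0,"fingers":31},
    {"tx":0,"ty":0,"tz":0,"ax":0,"ay":0,"az":0,"fingers":31}
  ]
}}

```text
time_s: 26.93
eef_pos: [0.3691, -0.1908, 0.2573]
eef_rot: [-10.0, 90.0, -116.1]
wrist_force: [1.8, 1.0, -0.7]
width: 0.0265
```

```bash
python3 -c "
from h import *
st()"
```

```text
t 26.93 pos [ 0.3691 -0.1908  0.2573] toolx [-0. -0. -1.] jawyaw -16.07 w 0.0265 F [ 1.8  1.  -0.7] q [-24.9   1.   51.3 106.9  -0.8  72.5  10.6]
```

Δ to handle pose: (-0.5, -1.25) cm, az +0.04, down 18.2 cm (first to ~0.10).

>>> {"op": "jog_arm", "data": {
  "increments": [
    {"tx":-0.5,"ty":-1.25,"tz":-3,"ax":0,"ay":0,"az":0.04,"fingers":31},
    {"tx":-0.5,"ty":-1.25,"tz":-7,"ax":0,"ay":0,"az":0.04,"fingers":31},
    {"tx":-0.5,"ty":-1.25,"tz":-11,"ax":0,"ay":0,"az":0.04,"fingers":31},
    {"tx":-0.5,"ty":-1.25,"tz":-14,"ax":0,"ay":0,"az":0.04,"fingers":31},
    {"tx":-0.5,"ty":-1.25,"tz":-14.5,"ax":0,"ay":0,"az":0.04,"fingers":31}
  ]
}}

```text
time_s: 27.35
eef_pos: [0.3615, -0.1978, 0.1076]
eef_rot: [-93.9, 89.3, 162.8]
wrist_force: [-1.4, 1.2, 0.0]
width: 0.0266
```

>>> {"op": "jog_arm", "data": {
  "increments": [
    {"tx":0,"ty":0,"tz":0,"ax":0,"ay":0,"az":0,"fingers":31},
    {"tx":0,"ty":0,"tz":0,"ax":0,"ay":0,"az":0,"fingers":31}
  ]
}}

```text
time_s: 27.52
eef_pos: [0.3662, -0.2013, 0.1133]
eef_rot: [53.6, 89.9, -49.8]
wrist_force: [-0.2, 0.3, 0.4]
width: 0.0266
```

```bash
python3 -c "
from h import *
st()
crop('scene',280,190,400,310,5,'s23')"
```

```text
t 27.52 pos [ 0.3662 -0.2013  0.1133] toolx [ 0.001 -0.001 -1.   ] jawyaw -13.36 w 0.0266 F [-0.2  0.3  0.4] q [-17.3  14.8  51.  119.  -14.5  52.4  28.4]
```

View pics/s23.png

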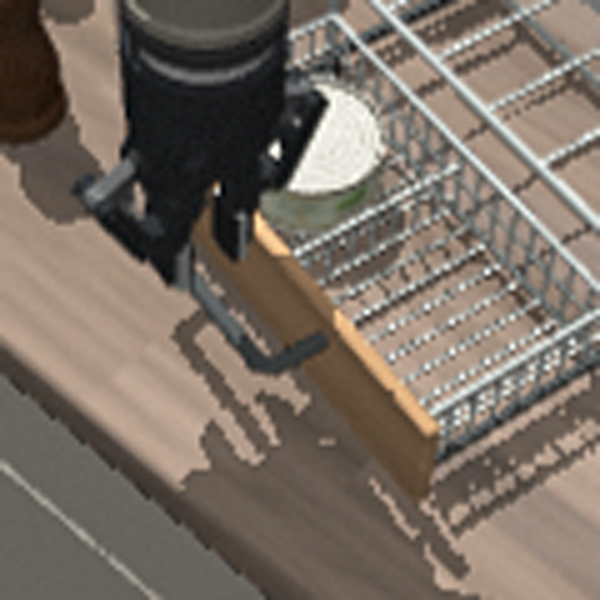

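>>> {"op": "jog_arm", "data": {
  "increments": [
    {"tx":-0.2,"ty":-0.2,"tz":-1.5,"ax":0,"ay":0,"az":0,"fingers":31},
    {"tx":-0.2,"ty":-0.2,"tz":-3,"ax":0,"ay":0,"az":0,"fingers":31},
    {"tx":-0.2,"ty":-0.2,"tz":-3.8,"ax":0,"ay":0,"az":0,"fingers":31},
    {"tx":-0.2,"ty":-0.2,"tz":-3.8,"ax":0,"ay":0,"az":0,"fingers":31},
    {"tx":-0.2,"ty":-0.2,"tz":-3.8,"ax":0,"ay":0,"az":0,"fingers":15}
  ]
}}

```text
time_s: 27.98
eef_pos: [0.364, -0.2037, 0.0754]
eef_rot: [79.5, 89.9, -23.9]
wrist_force: [0.8, 0.5, -0.7]
width: 0.0156
```

>>> {"op": "jog_arm", "data": {
  "increments": [
    {"tx":0,"ty":0,"tz":0,"ax":0,"ay":0,"az":0,"fingers":0},
    {"tx":0,"ty":0,"tz":0,"ax":0,"ay":0,"az":0,"fingers":0},
    {"tx":0,"ty":0,"tz":0,"ax":0,"ay":0,"az":0,"fingers":0}
  ]
}}

```text
time_s: 28.23
eef_pos: [0.3646, -0.2039, 0.0757]
eef_rot: [85.5, 89.8, -18.0]
wrist_force: [0.2, 0.8, 5.9]
width: 0.0087
```

```bash
python3 -c "
from h import *
st()
crop('scene',280,190,400,310,5,'s24')"
```

```text
t 28.23 pos [ 0.3646 -0.2039  0.0757] toolx [ 0.003 -0.001 -1.   ] jawyaw -13.44 w 0.0087 F [0.2 0.8 5.9] q [-13.8  18.9  48.6 121.3 -19.4  47.4  33.2]
```

View pics/s24.png

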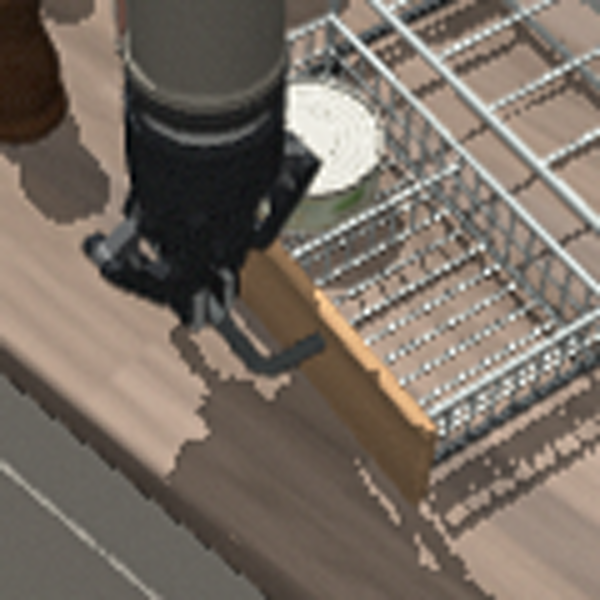

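>>> {"op": "jog_arm", "data": {
  "increments": [
    {"tx":1.0,"ty":-0.25,"tz":0,"ax":0,"ay":0,"az":0,"fingers":0},
    {"tx":2.9,"ty":-0.72,"tz":0,"ax":0,"ay":0,"az":0,"fingers":0},
    {"tx":4.9,"ty":-1.2,"tz":0,"ax":0,"ay":0,"az":0,"fingers":0},
    {"tx":6.8,"ty":-1.67,"tz":0,"ax":0,"ay":0,"az":0,"fingers":0},
    {"tx":8.7,"ty":-2.15,"tz":0,"ax":0,"ay":0,"az":0,"fingers":0}
  ]
}}

```text
time_s: 28.7
eef_pos: [0.4502, -0.2252, 0.0756]
eef_rot: [-118.4, 89.9, 138.2]
wrist_force: [-4.2, 2.1, 11.9]
width: 0.0086
```

>>> {"op": "jog_arm", "data": {
  "increments": [
    {"tx":1.5,"ty":-0.37,"tz":0,"ax":0,"ay":0,"az":0,"fingers":0},
    {"tx":2.7,"ty":-0.66,"tz":0,"ax":0,"ay":0,"az":0,"fingers":0},
    {"tx":3.4,"ty":-0.84,"tz":0,"ax":0,"ay":0,"az":0,"fingers":0},
    {"tx":3.4,"ty":-0.84,"tz":0,"ax":0,"ay":0,"az":0,"fingers":0}
  ]
}}

```text
time_s: 29.03
eef_pos: [0.4868, -0.2342, 0.0757]
eef_rot: [68.5, 89.8, -34.9]
wrist_force: [2.3, 0.8, 4.3]
width: 0.009
```

>>> {"op": "jog_arm", "data": {
  "increments": [
    {"tx":0.3,"ty":-0.07,"tz":0,"ax":0,"ay":0,"az":0,"fingers":0},
    {"tx":0.6,"ty":-0.15,"tz":0,"ax":0,"ay":0,"az":0,"fingers":0},
    {"tx":0.8,"ty":-0.2,"tz":0,"ax":0,"ay":0,"az":0,"fingers":0},
    {"tx":0.9,"ty":-0.22,"tz":0,"ax":0,"ay":0,"az":0,"fingers":0}
  ]
}}

```text
time_s: 29.37
eef_pos: [0.4933, -0.2359, 0.0757]
eef_rot: [51.2, 90.0, -52.3]
wrist_force: [-2.7, 0.2, 7.8]
width: 0.0084
```

```bash
python3 -c "
from h import *
st()"
```

```text
t 29.37 pos [ 0.4933 -0.2359  0.0757] toolx [ 0. -0. -1.] jawyaw -13.45 w 0.0084 F [-2.7  0.2  7.8] q [ -7.4  32.8  43.4 101.8 -26.6  56.2  33.2]
```

>>> {"op": "jog_arm", "data": {
  "increments": [
    {"tx":0.2,"ty":-0.05,"tz":0,"ax":0,"ay":0,"az":0,"fingers":0},
    {"tx":0.4,"ty":-0.1,"tz":0,"ax":0,"ay":0,"az":0,"fingers":0},
    {"tx":0.4,"ty":-0.1,"tz":0,"ax":0,"ay":0,"az":0,"fingers":0}
  ]
}}

```text
time_s: 29.62
eef_pos: [0.4948, -0.2362, 0.0756]
eef_rot: [-104.8, 89.7, 151.7]
wrist_force: [-6.1, 2.9, 12.5]
width: 0.0084
```

>>> {"op": "jog_arm", "data": {
  "increments": [
    {"tx":0.2,"ty":-0.05,"tz":0,"ax":0,"ay":0,"az":0,"fingers":0},
    {"tx":0.3,"ty":-0.07,"tz":0,"ax":0,"ay":0,"az":0,"fingers":0},
    {"tx":0.3,"ty":-0.07,"tz":0,"ax":0,"ay":0,"az":0,"fingers":0}
  ]
}}

```text
time_s: 29.87
eef_pos: [0.495, -0.2363, 0.0756]
eef_rot: [-105.2, 89.4, 151.2]
wrist_force: [-11.8, 5.5, 18.9]
width: 0.0085
```

```bash
python3 -c "
from h import *
st()"
```

```text
t 29.87 pos [ 0.495  -0.2363  0.0756] toolx [-0.01   0.005 -1.   ] jawyaw -13.52 w 0.0085 F [-11.8   5.5  18.9] q [ -7.1  33.4  43.4 100.9 -26.6  57.2  33.1]
```

>>> {"op": "jog_arm", "data": {
  "increments": [
    {"tx":-0.4,"ty":0.1,"tz":0,"ax":0,"ay":0,"az":0,"fingers":15},
    {"tx":-0.4,"ty":0.1,"tz":0,"ax":0,"ay":0,"az":0,"fingers":31},
    {"tx":-0.4,"ty":0.1,"tz":0,"ax":0,"ay":0,"az":0,"fingers":31},
    {"tx":-0.4,"ty":0.1,"tz":0.5,"ax":0,"ay":0,"az":0,"fingers":31},
    {"tx":-0.4,"ty":0.1,"tz":2.5,"ax":0,"ay":0,"az":0,"fingers":31}
  ]
}}

```text
time_s: 30.28
eef_pos: [0.4942, -0.2346, 0.097]
eef_rot: [-94.7, 89.6, 161.9]
wrist_force: [0.8, 1.2, -0.1]
width: 0.0267
```

>>> {"op": "jog_arm", "data": {
  "increments": [
    {"tx":0,"ty":0,"tz":3,"ax":0,"ay":0,"az":0,"fingers":31},
    {"tx":0,"ty":0,"tz":7,"ax":0,"ay":0,"az":0,"fingers":31},
    {"tx":0,"ty":3,"tz":10,"ax":0,"ay":0,"az":0,"fingers":60},
    {"tx":0,"ty":7,"tz":11,"ax":0,"ay":0,"az":0,"fingers":75},
    {"tx":0,"ty":11,"tz":11,"ax":0,"ay":0,"az":0,"fingers":75}
  ]
}}

```text
time_s: 30.7
eef_pos: [0.4984, -0.1278, 0.2136]
eef_rot: [86.0, 89.5, -17.7]
wrist_force: [1.6, 1.0, -1.0]
width: 0.062
```

```bash
python3 -c "
from h import *
st()
s=crop('scene',240,120,440,280,4,'s25')
t=crop('top',250,140,440,260,4,'t25')
"
```

```text
t 30.7 pos [ 0.4984 -0.1278  0.2136] toolx [ 0.008 -0.003 -1.   ] jawyaw -13.69 w 0.062 F [ 1.6  1.  -1. ] q [-25.7  19.2  49.1  97.9 -15.5  69.4  13.5]
```

View pics/s25.png

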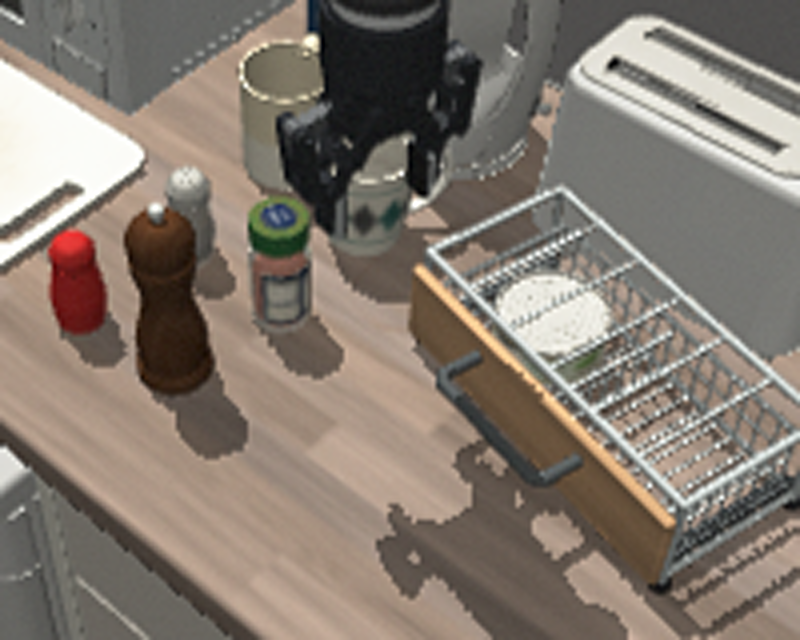

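View pics/t25.png

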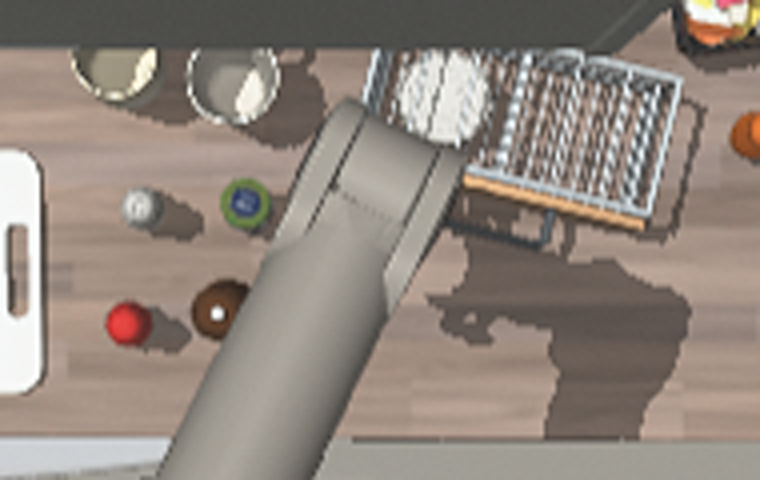

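>>> {"op": "jog_arm", "data": {
  "increments": [
    {"tx":1,"ty":3.5,"tz":0,"ax":0,"ay":0,"az":0,"fingers":80},
    {"tx":2,"ty":7,"tz":0,"ax":0,"ay":0,"az":0,"fingers":80},
    {"tx":2.3,"ty":10.5,"tz":-1,"ax":0,"ay":0,"az":0,"fingers":80},
    {"tx":2.3,"ty":10.5,"tz":-4,"ax":0,"ay":0,"az":0,"fingers":80},
    {"tx":2.3,"ty":10.5,"tz":-6,"ax":0,"ay":0,"az":0,"fingers":80}
  ]
}}

```text
time_s: 31.22
eef_pos: [0.5195, -0.0169, 0.1479]
eef_rot: [-127.4, 89.9, 129.6]
wrist_force: [-0.9, -1.2, 0.1]
width: 0.0682
```

>>> {"op": "jog_arm", "data": {
  "increments": [
    {"tx":0,"ty":0,"tz":0,"ax":0,"ay":0,"az":0,"fingers":80},
    {"tx":0,"ty":0,"tz":0,"ax":0,"ay":0,"az":0,"fingers":80},
    {"tx":0,"ty":0,"tz":0,"ax":0,"ay":0,"az":0,"fingers":80}
  ]
}}

```text
time_s: 31.47
eef_pos: [0.52, -0.0223, 0.1506]
eef_rot: [74.7, 89.9, -28.8]
wrist_force: [0.5, 1.0, 1.1]
width: 0.0683
```

```bash
python3 -c "
from h import *
st()"
```

```text
t 31.47 pos [ 0.52   -0.0223  0.1506] toolx [ 0.002 -0.001 -1.   ] jawyaw -13.52 w 0.0683 F [0.5 1.  1.1] q [-33.8  23.7  45.3 101.6 -18.8  62.4   4.3]
```

Δ (-0.1, +0.35), down 7.6 cm to 0.0745, then close.

>>> {"op": "jog_arm", "data": {
  "increments": [
    {"tx":-0.1,"ty":0.35,"tz":-2.5,"ax":0,"ay":0,"az":0,"fingers":80},
    {"tx":-0.1,"ty":0.35,"tz":-5,"ax":0,"ay":0,"az":0,"fingers":80},
    {"tx":-0.1,"ty":0.35,"tz":-7.5,"ax":0,"ay":0,"az":0,"fingers":80},
    {"tx":-0.1,"ty":0.35,"tz":-7.5,"ax":0,"ay":0,"az":0,"fingers":80},
    {"tx":-0.1,"ty":0.35,"tz":-7.5,"ax":0,"ay":0,"az":0,"fingers":75}
  ]
}}

```text
time_s: 31.88
eef_pos: [0.5183, -0.0184, 0.0751]
eef_rot: [-17.0, 90.0, -120.5]
wrist_force: [0.7, 0.4, 0.7]
width: 0.064
```

>>> {"op": "jog_arm", "data": {
  "increments": [
    {"tx":0,"ty":0,"tz":0,"ax":0,"ay":0,"az":0,"fingers":58},
    {"tx":0,"ty":0,"tz":0,"ax":0,"ay":0,"az":0,"fingers":45},
    {"tx":0,"ty":0,"tz":0,"ax":0,"ay":0,"az":0,"fingers":30},
    {"tx":0,"ty":0,"tz":0,"ax":0,"ay":0,"az":0,"fingers":30}
  ],
  "force": 35
}}

```text
time_s: 32.22
eef_pos: [0.5199, -0.0184, 0.0768]
eef_rot: [100.9, 89.8, -2.6]
wrist_force: [-1.2, -0.6, 6.7]
width: 0.0443
```

```bash
python3 -c "
from h import *
st()"
```

```text
t 32.22 pos [ 0.5199 -0.0184  0.0768] toolx [ 0.004 -0.    -1.   ] jawyaw -13.47 w 0.0443 F [-1.2 -0.6  6.7] q [-31.3  29.1  41.9 106.1 -23.9  53.6   8. ]
```

>>> {"op": "jog_arm", "data": {
  "increments": [
    {"tx":0,"ty":0,"tz":0.5,"ax":0,"ay":0,"az":0,"fingers":30},
    {"tx":0,"ty":0,"tz":3,"ax":0,"ay":0,"az":0,"fingers":30},
    {"tx":0,"ty":0,"tz":6,"ax":0,"ay":0,"az":0,"fingers":30},
    {"tx":0,"ty":0,"tz":9,"ax":0,"ay":0,"az":0,"fingers":30},
    {"tx":-0.5,"ty":-1,"tz":10,"ax":0,"ay":0,"az":0,"fingers":30}
  ]
}}

```text
time_s: 32.63
eef_pos: [0.5167, -0.0259, 0.179]
eef_rot: [112.6, 89.5, 9.4]
wrist_force: [1.6, -0.2, -1.8]
width: 0.0443
```

>>> {"op": "jog_arm", "data": {
  "increments": [
    {"tx":-1.5,"ty":-3,"tz":0,"ax":0,"ay":0,"az":0,"fingers":30},
    {"tx":-3.3,"ty":-6.6,"tz":0,"ax":0,"ay":0,"az":0,"fingers":30},
    {"tx":-5,"ty":-10,"tz":0,"ax":0,"ay":0,"az":0,"fingers":30},
    {"tx":-6.6,"ty":-13.5,"tz":0,"ax":0,"ay":0,"az":0,"fingers":30},
    {"tx":-7.7,"ty":-16.5,"tz":0,"ax":0,"ay":0,"az":0,"fingers":30}
  ]
}}

```text
time_s: 33.05
eef_pos: [0.4332, -0.1954, 0.1745]
eef_rot: [-76.6, 90.0, 179.8]
wrist_force: [0.1, -0.5, -1.3]
width: 0.0445
```

>>> {"op": "jog_arm", "data": {
  "increments": [
    {"tx":-1.1,"ty":-2.1,"tz":0,"ax":0,"ay":0,"az":0,"fingers":30},
    {"tx":-1.1,"ty":-2.1,"tz":-2,"ax":0,"ay":0,"az":0,"fingers":30},
    {"tx":-1.1,"ty":-2.1,"tz":-5,"ax":0,"ay":0,"az":0,"fingers":30},
    {"tx":-1.1,"ty":-2.1,"tz":-7,"ax":0,"ay":0,"az":0,"fingers":30},
    {"tx":-1.1,"ty":-2.1,"tz":-7.5,"ax":0,"ay":0,"az":0,"fingers":30}
  ]
}}

```text
time_s: 33.47
eef_pos: [0.4219, -0.2126, 0.0964]
eef_rot: [-96.0, 89.6, 160.5]
wrist_force: [-0.1, 0.1, -1.1]
width: 0.0445
```

>>> {"op": "jog_arm", "data": {
  "increments": [
    {"tx":0,"ty":0,"tz":0,"ax":0,"ay":0,"az":0,"fingers":30},
    {"tx":0,"ty":0,"tz":0,"ax":0,"ay":0,"az":0,"fingers":30},
    {"tx":0,"ty":0,"tz":0,"ax":0,"ay":0,"az":0,"fingers":30}
  ]
}}

```text
time_s: 33.72
eef_pos: [0.4261, -0.2144, 0.1008]
eef_rot: [71.9, 89.8, -31.5]
wrist_force: [-0.4, 0.3, -1.4]
width: 0.044
```

```bash
python3 -c "
from h import *
st()
crop('scene',260,120,420,280,4,'s26')"
```

```text
t 33.72 pos [ 0.4261 -0.2144  0.1008] toolx [ 0.002 -0.001 -1.   ] jawyaw -13.44 w 0.044 F [-0.4  0.3 -1.4] q [-13.1  23.4  47.9 111.4 -21.3  54.2  31.7]
```

View pics/s26.png

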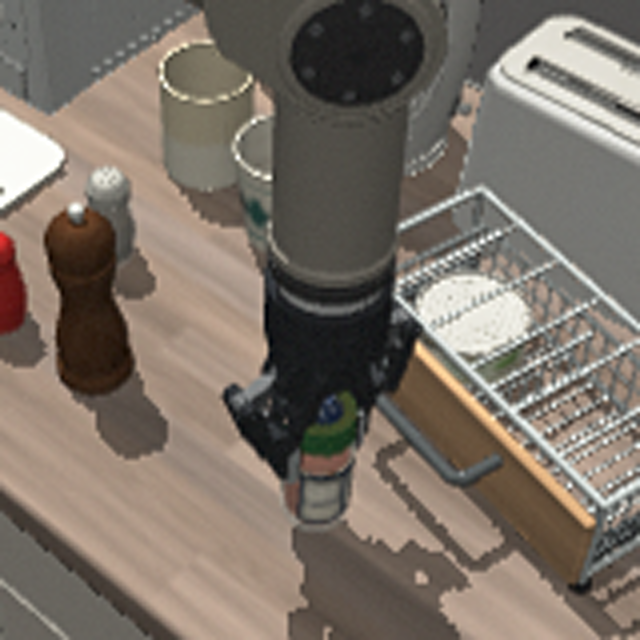

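Right at the target in xy; lower 2.5 cm.

>>> {"op": "jog_arm", "data": {
  "increments": [
    {"tx":0,"ty":0,"tz":-1.2,"ax":0,"ay":0,"az":0,"fingers":30},
    {"tx":0,"ty":0,"tz":-2.1,"ax":0,"ay":0,"az":0,"fingers":30},
    {"tx":0,"ty":0,"tz":-2.4,"ax":0,"ay":0,"az":0,"fingers":30},
    {"tx":0,"ty":0,"tz":-2.6,"ax":0,"ay":0,"az":0,"fingers":30},
    {"tx":0,"ty":0,"tz":-2.6,"ax":0,"ay":0,"az":0,"fingers":30}
  ]
}}

```text
time_s: 34.18
eef_pos: [0.4251, -0.2141, 0.0763]
eef_rot: [-171.3, 89.9, 85.2]
wrist_force: [-6.4, 3.8, 22.7]
width: 0.0445
```

```bash
python3 -c "
from h import *
st()"
```

```text
t 34.18 pos [ 0.4251 -0.2141  0.0763] toolx [ 0.     0.002 -1.   ] jawyaw -13.49 w 0.0445 F [-6.4  3.8 22.7] q [-11.5  25.6  46.3 112.7 -23.7  51.5  33.7]
```

>>> {"op": "jog_arm", "data": {
  "increments": [
    {"tx":0,"ty":0,"tz":0.2,"ax":0,"ay":0,"az":0,"fingers":58},
    {"tx":0,"ty":0,"tz":0.2,"ax":0,"ay":0,"az":0,"fingers":75},
    {"tx":0,"ty":0,"tz":0.2,"ax":0,"ay":0,"az":0,"fingers":75},
    {"tx":0,"ty":0,"tz":0.2,"ax":0,"ay":0,"az":0,"fingers":75}
  ]
}}

```text
time_s: 34.52
eef_pos: [0.4252, -0.2136, 0.0754]
eef_rot: [-19.5, 90.0, -122.9]
wrist_force: [1.0, 0.4, -0.6]
width: 0.0641
```

>>> {"op": "jog_arm", "data": {
  "increments": [
    {"tx":0,"ty":0,"tz":3,"ax":0,"ay":0,"az":0,"fingers":75},
    {"tx":0,"ty":0,"tz":7,"ax":0,"ay":0,"az":0,"fingers":75},
    {"tx":0,"ty":0,"tz":11,"ax":0,"ay":0,"az":0,"fingers":75},
    {"tx":1,"ty":3,"tz":13,"ax":0,"ay":0,"az":0,"fingers":80},
    {"tx":2.2,"ty":6.5,"tz":13,"ax":0,"ay":0,"az":0,"fingers":80}
  ]
}}

```text
time_s: 34.93
eef_pos: [0.4495, -0.1532, 0.2107]
eef_rot: [82.4, 89.3, -21.6]
wrist_force: [1.7, 0.1, 0.4]
width: 0.068
```

>>> {"op": "jog_arm", "data": {
  "increments": [
    {"tx":1.1,"ty":3.5,"tz":0,"ax":0,"ay":0,"az":0,"fingers":80},
    {"tx":2.2,"ty":7,"tz":0,"ax":0,"ay":0,"az":0,"fingers":80},
    {"tx":3.4,"ty":10.5,"tz":0,"ax":0,"ay":0,"az":0,"fingers":80},
    {"tx":4.5,"ty":14,"tz":0,"ax":0,"ay":0,"az":0,"fingers":80},
    {"tx":5.6,"ty":17.5,"tz":0,"ax":0,"ay":0,"az":0,"fingers":80}
  ]
}}

```text
time_s: 35.35
eef_pos: [0.5032, 0.0283, 0.2052]
eef_rot: [-70.4, 90.0, -173.8]
wrist_force: [0.5, -1.4, 0.6]
width: 0.0678
```

>>> {"op": "jog_arm", "data": {
  "increments": [
    {"tx":1.5,"ty":3.5,"tz":0,"ax":0,"ay":0,"az":0,"fingers":80},
    {"tx":1.5,"ty":5.5,"tz":-3,"ax":0,"ay":0,"az":0,"fingers":80},
    {"tx":1.5,"ty":5.5,"tz":-6,"ax":0,"ay":0,"az":0,"fingers":80},
    {"tx":1.5,"ty":5.5,"tz":-6,"ax":0,"ay":0,"az":0,"fingers":80},
    {"tx":1.5,"ty":5.5,"tz":-6,"ax":0,"ay":0,"az":0,"fingers":80}
  ]
}}

```text
time_s: 35.77
eef_pos: [0.5165, 0.0806, 0.144]
eef_rot: [-49.1, 89.7, -152.6]
wrist_force: [0.7, -0.4, 1.2]
width: 0.0681
```

```bash
python3 -c "
from h import *
st()
crop('scene',240,120,400,280,4,'s27')"
```

```text
t 35.77 pos [0.5165 0.0806 0.144 ] toolx [-0.005 -0.003 -1.   ] jawyaw -13.47 w 0.0681 F [ 0.7 -0.4  1.2] q [-43.2  24.2  42.9 101.3 -18.3  62.   -7.5]
```

View pics/s27.png

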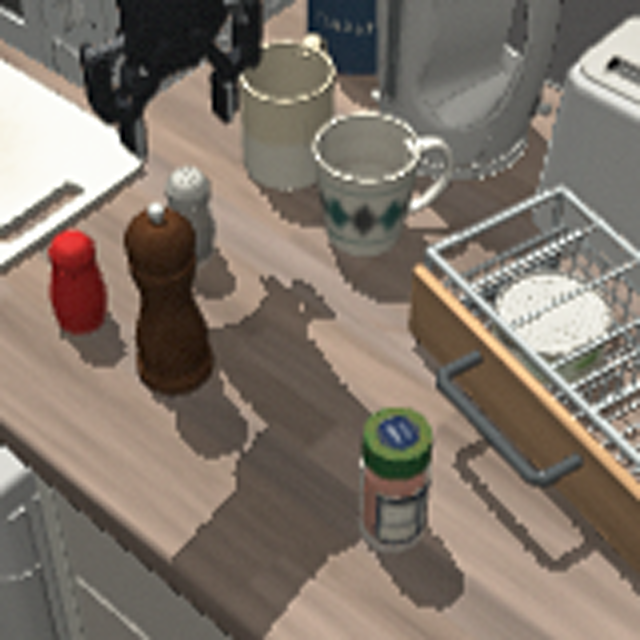

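>>> {"op": "jog_arm", "data": {
  "increments": [
    {"tx":0,"ty":0,"tz":-2.5,"ax":0,"ay":0,"az":0,"fingers":80},
    {"tx":0,"ty":0,"tz":-5.5,"ax":0,"ay":0,"az":0,"fingers":80},
    {"tx":0,"ty":0,"tz":-8,"ax":0,"ay":0,"az":0,"fingers":80},
    {"tx":0,"ty":0,"tz":-8,"ax":0,"ay":0,"az":0,"fingers":80},
    {"tx":0,"ty":0,"tz":-8,"ax":0,"ay":0,"az":0,"fingers":80}
  ]
}}

```text
time_s: 36.23
eef_pos: [0.5186, 0.08, 0.0665]
eef_rot: [41.6, 90.0, -61.9]
wrist_force: [-0.2, 0.7, -0.4]
width: 0.0684
```

```bash
python3 -c "
from h import *
st()"
```

```text
t 36.23 pos [0.5186 0.08   0.0665] toolx [ 0.    -0.001 -1.   ] jawyaw -13.58 w 0.0684 F [-0.2  0.7 -0.4] q [-40.1  30.1  39.6 105.7 -23.6  52.7  -3.3]
```

>>> {"op": "jog_arm", "data": {
  "increments": [
    {"tx":0,"ty":0,"tz":-0.6,"ax":0,"ay":0,"az":0,"fingers":72},
    {"tx":0,"ty":0,"tz":-0.6,"ax":0,"ay":0,"az":0,"fingers":56},
    {"tx":0,"ty":0,"tz":-0.6,"ax":0,"ay":0,"az":0,"fingers":42},
    {"tx":0,"ty":0,"tz":-0.6,"ax":0,"ay":0,"az":0,"fingers":30},
    {"tx":0,"ty":0,"tz":-0.6,"ax":0,"ay":0,"az":0,"fingers":30}
  ]
}}

```text
time_s: 36.65
eef_pos: [0.5193, 0.0813, 0.0612]
eef_rot: [117.4, 89.9, 14.0]
wrist_force: [-1.7, -1.1, 7.2]
width: 0.0372
```

```bash
python3 -c "
from h import *
st()"
```

```text
t 36.65 pos [0.5193 0.0813 0.0612] toolx [ 0.002  0.001 -1.   ] jawyaw -13.45 w 0.0372 F [-1.7 -1.1  7.2] q [-39.9  30.5  39.2 105.9 -24.1  52.   -2.9]
```

>>> {"op": "jog_arm", "data": {
  "increments": [
    {"tx":0,"ty":0,"tz":0.5,"ax":0,"ay":0,"az":0,"fingers":30},
    {"tx":0,"ty":0,"tz":3,"ax":0,"ay":0,"az":0,"fingers":30},
    {"tx":0,"ty":0,"tz":6,"ax":0,"ay":0,"az":0,"fingers":30},
    {"tx":0,"ty":0,"tz":9,"ax":0,"ay":0,"az":0,"fingers":30},
    {"tx":-0.3,"ty":-1,"tz":10,"ax":0,"ay":0,"az":0,"fingers":30}
  ]
}}

```text
time_s: 37.07
eef_pos: [0.5182, 0.0735, 0.1637]
eef_rot: [122.2, 89.5, 19.0]
wrist_force: [0.8, 1.3, -0.1]
width: 0.0372
```

>>> {"op": "jog_arm", "data": {
  "increments": [
    {"tx":-1,"ty":-3,"tz":0,"ax":0,"ay":0,"az":0,"fingers":30},
    {"tx":-2.2,"ty":-6.6,"tz":0,"ax":0,"ay":0,"az":0,"fingers":30},
    {"tx":-3.4,"ty":-10,"tz":0,"ax":0,"ay":0,"az":0,"fingers":30},
    {"tx":-4.4,"ty":-13.5,"tz":0,"ax":0,"ay":0,"az":0,"fingers":30},
    {"tx":-5.4,"ty":-17,"tz":0,"ax":0,"ay":0,"az":0,"fingers":30}
  ]
}}

```text
time_s: 37.48
eef_pos: [0.4593, -0.1004, 0.159]
eef_rot: [-90.0, 89.9, 166.5]
wrist_force: [0.1, 0.1, -1.4]
width: 0.0372
```

>>> {"op": "jog_arm", "data": {
  "increments": [
    {"tx":-0.8,"ty":-2.5,"tz":0,"ax":0,"ay":0,"az":0,"fingers":30},
    {"tx":-0.8,"ty":-2.5,"tz":-2,"ax":0,"ay":0,"az":0,"fingers":30},
    {"tx":-0.8,"ty":-2.5,"tz":-5,"ax":0,"ay":0,"az":0,"fingers":30},
    {"tx":-0.8,"ty":-2.5,"tz":-7,"ax":0,"ay":0,"az":0,"fingers":30},
    {"tx":-0.8,"ty":-2.5,"tz":-7.5,"ax":0,"ay":0,"az":0,"fingers":30}
  ]
}}

```text
time_s: 37.9
eef_pos: [0.4493, -0.1233, 0.0812]
eef_rot: [-83.7, 89.5, 172.8]
wrist_force: [-0.3, 0.4, -0.5]
width: 0.0371
```

>>> {"op": "jog_arm", "data": {
  "increments": [
    {"tx":0,"ty":0,"tz":0,"ax":0,"ay":0,"az":0,"fingers":30},
    {"tx":0,"ty":0,"tz":0,"ax":0,"ay":0,"az":0,"fingers":30},
    {"tx":0,"ty":0,"tz":0,"ax":0,"ay":0,"az":0,"fingers":30}
  ]
}}

```text
time_s: 38.15
eef_pos: [0.4541, -0.1242, 0.0857]
eef_rot: [80.9, 89.9, -22.5]
wrist_force: [0.6, -0.7, -0.7]
width: 0.0375
```

```bash
python3 -c "
from h import *
st()"
```

```text
t 38.15 pos [ 0.4541 -0.1242  0.0857] toolx [ 0.002 -0.001 -1.   ] jawyaw -13.44 w 0.0375 F [ 0.6 -0.7 -0.7] q [-22.8  23.6  45.4 113.1 -21.3  51.7  20.2]
```

>>> {"op": "jog_arm", "data": {
  "increments": [
    {"tx":0,"ty":0,"tz":-1.2,"ax":0,"ay":0,"az":0,"fingers":30},
    {"tx":0,"ty":0,"tz":-2.1,"ax":0,"ay":0,"az":0,"fingers":30},
    {"tx":0,"ty":0,"tz":-2.4,"ax":0,"ay":0,"az":0,"fingers":30},
    {"tx":0,"ty":0,"tz":-2.5,"ax":0,"ay":0,"az":0,"fingers":30},
    {"tx":0,"ty":0,"tz":-2.5,"ax":0,"ay":0,"az":0,"fingers":30}
  ]
}}

```text
time_s: 38.57
eef_pos: [0.4535, -0.1235, 0.0612]
eef_rot: [-173.0, 89.9, 83.6]
wrist_force: [-3.9, 1.9, 11.4]
width: 0.0373
```

```bash
python3 -c "
from h import *
st()"
```

```text
t 38.57 pos [ 0.4535 -0.1235  0.0612] toolx [ 0.     0.002 -1.   ] jawyaw -13.43 w 0.0373 F [-3.9  1.9 11.4] q [-21.2  25.9  43.7 114.3 -23.7  48.9  22.2]
```

>>> {"op": "jog_arm", "data": {
  "increments": [
    {"tx":0,"ty":0,"tz":0.1,"ax":0,"ay":0,"az":0,"fingers":52},
    {"tx":0,"ty":0,"tz":0.1,"ax":0,"ay":0,"az":0,"fingers":72},
    {"tx":0,"ty":0,"tz":0.1,"ax":0,"ay":0,"az":0,"fingers":75},
    {"tx":0,"ty":0,"tz":0.1,"ax":0,"ay":0,"az":0,"fingers":75}
  ]
}}

```text
time_s: 38.9
eef_pos: [0.4532, -0.1237, 0.0605]
eef_rot: [15.0, 90.0, -88.4]
wrist_force: [0.8, 0.4, 0.1]
width: 0.064
```

>>> {"op": "jog_arm", "data": {
  "increments": [
    {"tx":0,"ty":0,"tz":3,"ax":0,"ay":0,"az":0,"fingers":75},
    {"tx":0,"ty":0,"tz":7,"ax":0,"ay":0,"az":0,"fingers":75},
    {"tx":0,"ty":0,"tz":11,"ax":0,"ay":0,"az":0,"fingers":85},
    {"tx":0,"ty":0,"tz":15,"ax":0,"ay":0,"az":0,"fingers":85},
    {"tx":0,"ty":1,"tz":18,"ax":0,"ay":0,"az":0,"fingers":85}
  ]
}}

```text
time_s: 39.32
eef_pos: [0.4534, -0.1166, 0.2437]
eef_rot: [67.6, 89.8, -36.1]
wrist_force: [0.3, 0.2, -0.2]
width: 0.0726
```

>>> {"op": "jog_arm", "data": {
  "increments": [
    {"tx":-1,"ty":3.5,"tz":0,"ax":0,"ay":0,"az":0,"fingers":85},
    {"tx":-2,"ty":7,"tz":0,"ax":0,"ay":0,"az":0,"fingers":85},
    {"tx":-3.3,"ty":10.3,"tz":0,"ax":0,"ay":0,"az":0,"fingers":85},
    {"tx":-3.3,"ty":11.3,"tz":0,"ax":0,"ay":0,"az":0,"fingers":85},
    {"tx":-3.3,"ty":11.3,"tz":0,"ax":0,"ay":0,"az":0,"fingers":85}
  ]
}}

```text
time_s: 39.73
eef_pos: [0.4194, 0.0032, 0.2402]
eef_rot: [-144.1, 89.9, 112.9]
wrist_force: [1.1, 0.0, 0.1]
width: 0.0729
```

```bash
python3 -c "
from h import *
st()
crop('scene',240,120,400,280,4,'s28')"
```

```text
t 39.73 pos [0.4194 0.0032 0.2402] toolx [-0.001  0.002 -1.   ] jawyaw -12.99 w 0.0729 F [1.1 0.  0.1] q [-46.3   2.8  45.9 108.   -2.2  70.1 -12.7]
```

View pics/s28.png

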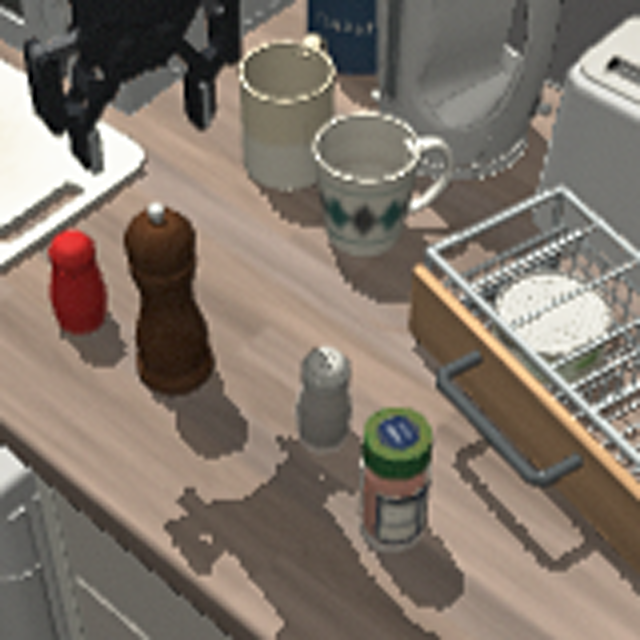

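>>> {"op": "jog_arm", "data": {
  "increments": [
    {"tx":0.1,"ty":-0.2,"tz":-1,"ax":0,"ay":0,"az":0,"fingers":85},
    {"tx":0.1,"ty":-0.2,"tz":-2,"ax":0,"ay":0,"az":0,"fingers":85},
    {"tx":0.1,"ty":-0.2,"tz":-2,"ax":0,"ay":0,"az":0,"fingers":85},
    {"tx":0.1,"ty":-0.2,"tz":-2,"ax":0,"ay":0,"az":0,"fingers":85}
  ]
}}

```text
time_s: 40.12
eef_pos: [0.4203, -0.0043, 0.2192]
eef_rot: [-46.1, 89.8, -149.8]
wrist_force: [-0.4, -0.2, 0.3]
width: 0.0726
```

```bash
python3 -c "
from h import *
st()
s=shot('scene');t=shot('top')
S=lambda u,v:((u+.5)/4-.5+240,(v+.5)/4-.5+120)
print(onz(s,*S(156,213),.168))"
```

```text
t 40.12 pos [ 0.4203 -0.0043  0.2192] toolx [-0.003 -0.002 -1.   ] jawyaw -13.65 w 0.0726 F [-0.4 -0.2  0.3] q [-45.3   4.5  46.6 109.8  -3.4  67.3 -11.1]
[ 0.41760732 -0.00272116  0.168     ]
```

>>> {"op": "jog_arm", "data": {
  "increments": [
    {"tx":0.1,"ty":0.25,"tz":-2,"ax":0,"ay":0,"az":0,"fingers":85},
    {"tx":0.1,"ty":0.25,"tz":-4.5,"ax":0,"ay":0,"az":0,"fingers":85},
    {"tx":0.1,"ty":0.25,"tz":-7,"ax":0,"ay":0,"az":0,"fingers":85},
    {"tx":0.1,"ty":0.25,"tz":-7.2,"ax":0,"ay":0,"az":0,"fingers":85},
    {"tx":0.1,"ty":0.25,"tz":-7.2,"ax":0,"ay":0,"az":0,"fingers":85}
  ]
}}

```text
time_s: 40.63
eef_pos: [0.4212, -0.0007, 0.1478]
eef_rot: [-51.0, 89.8, -154.5]
wrist_force: [-0.2, 0.3, 0.1]
width: 0.0727
```

```bash
python3 -c "
from h import *
st()"
```

```text
t 40.63 pos [ 0.4212 -0.0007  0.1478] toolx [-0.003 -0.002 -1.   ] jawyaw -13.5 w 0.0727 F [-0.2  0.3  0.1] q [-42.9  10.7  46.1 115.8  -9.1  57.2  -5.8]
```

Exactly the release pose. Close and lift.

>>> {"op": "jog_arm", "data": {
  "increments": [
    {"tx":0,"ty":0,"tz":0,"ax":0,"ay":0,"az":0,"fingers":65},
    {"tx":0,"ty":0,"tz":0,"ax":0,"ay":0,"az":0,"fingers":50},
    {"tx":0,"ty":0,"tz":0,"ax":0,"ay":0,"az":0,"fingers":40},
    {"tx":0,"ty":0,"tz":0,"ax":0,"ay":0,"az":0,"fingers":30},
    {"tx":0,"ty":0,"tz":0,"ax":0,"ay":0,"az":0,"fingers":30}
  ]
}}

```text
time_s: 41.05
eef_pos: [0.4237, -0.0003, 0.1504]
eef_rot: [116.1, 89.8, 12.7]
wrist_force: [-1.5, -0.7, 5.7]
width: 0.0463
```

```bash
python3 -c "
from h import *
st()"
```

```text
t 41.05 pos [ 4.237e-01 -3.000e-04  1.504e-01] toolx [ 0.003  0.001 -1.   ] jawyaw -13.45 w 0.0463 F [-1.5 -0.7  5.7] q [-43.   10.5  46.2 115.6  -9.1  57.2  -5.8]
```

>>> {"op": "jog_arm", "data": {
  "increments": [
    {"tx":0,"ty":0,"tz":0.5,"ax":0,"ay":0,"az":0,"fingers":30},
    {"tx":0,"ty":0,"tz":3,"ax":0,"ay":0,"az":0,"fingers":30},
    {"tx":0,"ty":0,"tz":7,"ax":0,"ay":0,"az":0,"fingers":30},
    {"tx":0,"ty":0,"tz":11,"ax":0,"ay":0,"az":0,"fingers":30},
    {"tx":0,"ty":0,"tz":15,"ax":0,"ay":0,"az":0,"fingers":30}
  ]
}}

```text
time_s: 41.47
eef_pos: [0.4213, -0.0007, 0.3004]
eef_rot: [-91.3, 90.0, 165.2]
wrist_force: [1.6, 0.5, -1.5]
width: 0.0467
```

```bash
python3 -c "
from h import *
st()
crop('scene',240,80,400,280,4,'s29')"
```

```text
t 41.47 pos [ 0.4213 -0.0007  0.3004] toolx [-0.  0. -1.] jawyaw -13.49 w 0.0467 F [ 1.6  0.5 -1.5] q [-4.780e+01  1.000e-01  4.640e+01  1.013e+02 -1.000e-01  7.860e+01
 -1.500e+01]
```

View pics/s29.png

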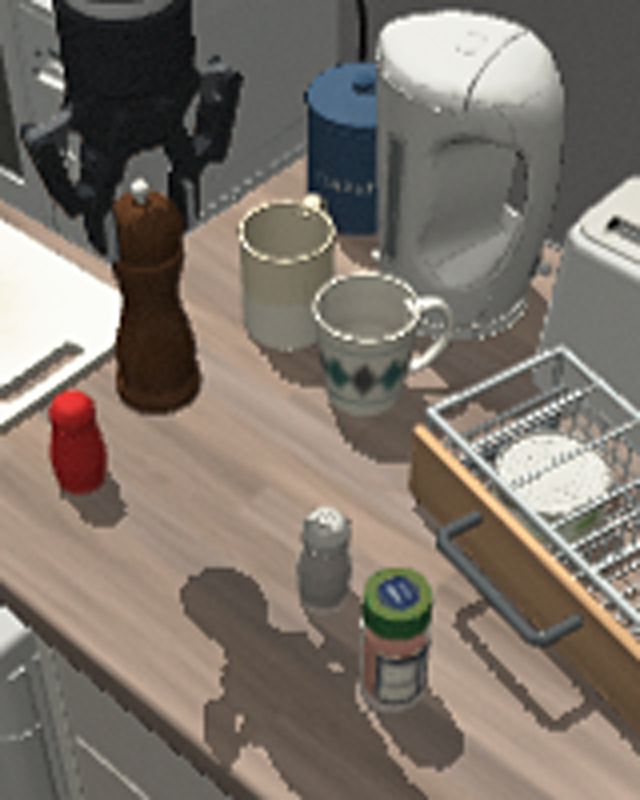

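>>> {"op": "jog_arm", "data": {
  "increments": [
    {"tx":-0.1,"ty":-1.5,"tz":0.5,"ax":0,"ay":0,"az":0,"fingers":30},
    {"tx":-0.2,"ty":-4.5,"tz":1,"ax":0,"ay":0,"az":0,"fingers":30},
    {"tx":-0.4,"ty":-8,"tz":1,"ax":0,"ay":0,"az":0,"fingers":30},
    {"tx":-0.6,"ty":-11.5,"tz":1,"ax":0,"ay":0,"az":0,"fingers":30},
    {"tx":-0.7,"ty":-15,"tz":1,"ax":0,"ay":0,"az":0,"fingers":30}
  ]
}}

```text
time_s: 41.93
eef_pos: [0.4146, -0.1516, 0.3089]
eef_rot: [135.5, 89.9, 32.1]
wrist_force: [1.4, 0.3, -1.5]
width: 0.0466
```

>>> {"op": "jog_arm", "data": {
  "increments": [
    {"tx":-0.2,"ty":-3.5,"tz":0,"ax":0,"ay":0,"az":0,"fingers":30},
    {"tx":-0.4,"ty":-7,"tz":0,"ax":0,"ay":0,"az":0,"fingers":30},
    {"tx":-0.6,"ty":-10.5,"tz":0,"ax":0,"ay":0,"az":0,"fingers":30},
    {"tx":-0.8,"ty":-14,"tz":0,"ax":0,"ay":0,"az":0,"fingers":30},
    {"tx":-0.8,"ty":-16.3,"tz":0,"ax":0,"ay":0,"az":0,"fingers":30}
  ]
}}

```text
time_s: 42.35
eef_pos: [0.4054, -0.317, 0.3086]
eef_rot: [-4.3, 89.8, -107.9]
wrist_force: [0.2, -1.3, -0.3]
width: 0.0466
```

>>> {"op": "jog_arm", "data": {
  "increments": [
    {"tx":0,"ty":0,"tz":-2,"ax":0,"ay":0,"az":0,"fingers":30},
    {"tx":0,"ty":0,"tz":-5,"ax":0,"ay":0,"az":0,"fingers":30},
    {"tx":0,"ty":0,"tz":-8,"ax":0,"ay":0,"az":0,"fingers":30},
    {"tx":0,"ty":0,"tz":-10.5,"ax":0,"ay":0,"az":0,"fingers":30},
    {"tx":0,"ty":0,"tz":-12,"ax":0,"ay":0,"az":0,"fingers":30}
  ]
}}

```text
time_s: 42.77
eef_pos: [0.4059, -0.3116, 0.1855]
eef_rot: [-112.5, 89.7, 144.1]
wrist_force: [-0.5, 0.8, -2.4]
width: 0.0464
```

>>> {"op": "jog_arm", "data": {
  "increments": [
    {"tx":0,"ty":0,"tz":0,"ax":0,"ay":0,"az":0,"fingers":30},
    {"tx":0,"ty":0,"tz":0,"ax":0,"ay":0,"az":0,"fingers":30},
    {"tx":0,"ty":0,"tz":0,"ax":0,"ay":0,"az":0,"fingers":30}
  ]
}}

```text
time_s: 43.02
eef_pos: [0.4077, -0.314, 0.1898]
eef_rot: [52.8, 89.9, -50.7]
wrist_force: [0.4, 0.3, -1.3]
width: 0.0467
```

```bash
python3 -c "
from h import *
st()
crop('scene',280,140,440,300,4,'s30')"
```

```text
t 43.02 pos [ 0.4077 -0.314   0.1898] toolx [ 0.002 -0.002 -1.   ] jawyaw -13.43 w 0.0467 F [ 0.4  0.3 -1.3] q [ -7.9  24.1  58.3  99.7 -21.9  68.4  42.9]
```

View pics/s30.png

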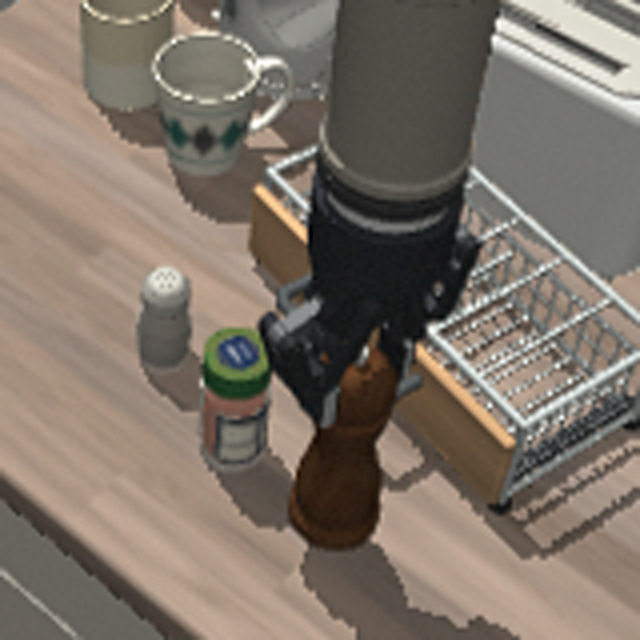

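>>> {"op": "jog_arm", "data": {
  "increments": [
    {"tx":-0.1,"ty":0,"tz":-1.8,"ax":0,"ay":0,"az":0,"fingers":30},
    {"tx":-0.1,"ty":0,"tz":-3.1,"ax":0,"ay":0,"az":0,"fingers":30},
    {"tx":-0.1,"ty":0,"tz":-3.7,"ax":0,"ay":0,"az":0,"fingers":30},
    {"tx":-0.1,"ty":0,"tz":-4.0,"ax":0,"ay":0,"az":0,"fingers":30},
    {"tx":-0.1,"ty":0,"tz":-4.1,"ax":0,"ay":0,"az":0,"fingers":30}
  ]
}}

```text
time_s: 43.48
eef_pos: [0.4063, -0.3148, 0.1505]
eef_rot: [53.2, 89.9, -50.2]
wrist_force: [-4.0, 2.4, 15.1]
width: 0.0466
```

>>> {"op": "jog_arm", "data": {
  "increments": [
    {"tx":0,"ty":0,"tz":0,"ax":0,"ay":0,"az":0,"fingers":30}
  ]
}}

```text
time_s: 43.57
eef_pos: [0.4062, -0.3148, 0.1505]
eef_rot: [55.9, 89.9, -47.6]
wrist_force: [-3.1, 1.8, 9.1]
width: 0.0465
```

```bash
python3 -c "
from h import *
st()"
```

```text
t 43.57 pos [ 0.4062 -0.3148  0.1505] toolx [ 0.002 -0.002 -1.   ] jawyaw -13.47 w 0.0465 F [-3.1  1.8  9.1] q [ -6.2  26.5  56.6 102.8 -24.5  63.9  45.2]
```

Contact at the same height; release, rise and move the arm away.

>>> {"op": "jog_arm", "data": {
  "increments": [
    {"tx":0,"ty":0,"tz":0.1,"ax":0,"ay":0,"az":0,"fingers":60},
    {"tx":0,"ty":0,"tz":0.1,"ax":0,"ay":0,"az":0,"fingers":75},
    {"tx":0,"ty":0,"tz":0.1,"ax":0,"ay":0,"az":0,"fingers":85},
    {"tx":0,"ty":0,"tz":0.1,"ax":0,"ay":0,"az":0,"fingers":85}
  ]
}}

```text
time_s: 43.9
eef_pos: [0.4065, -0.3134, 0.1488]
eef_rot: [51.5, 89.9, -51.9]
wrist_force: [-0.3, 0.3, -0.1]
width: 0.0725
```

>>> {"op": "jog_arm", "data": {
  "increments": [
    {"tx":0,"ty":0,"tz":2,"ax":0,"ay":0,"az":0,"fingers":85},
    {"tx":0,"ty":0,"tz":5,"ax":0,"ay":0,"az":0,"fingers":85},
    {"tx":0,"ty":0,"tz":9,"ax":0,"ay":0,"az":0,"fingers":85},
    {"tx":0,"ty":0,"tz":13,"ax":0,"ay":0,"az":0,"fingers":85},
    {"tx":0,"ty":2,"tz":15,"ax":0,"ay":0,"az":0,"fingers":85}
  ]
}}

```text
time_s: 44.32
eef_pos: [0.4057, -0.2985, 0.3034]
eef_rot: [42.7, 89.4, -61.1]
wrist_force: [0.8, 0.0, 0.3]
width: 0.0723
```

>>> {"op": "jog_arm", "data": {
  "increments": [
    {"tx":0,"ty":4,"tz":1,"ax":0,"ay":0,"az":0,"fingers":85},
    {"tx":0,"ty":8,"tz":1,"ax":0,"ay":0,"az":0,"fingers":85},
    {"tx":0,"ty":12,"tz":1,"ax":0,"ay":0,"az":0,"fingers":85},
    {"tx":0,"ty":16,"tz":1,"ax":0,"ay":0,"az":0,"fingers":85},
    {"tx":0,"ty":20,"tz":1,"ax":0,"ay":0,"az":0,"fingers":85}
  ]
}}

```text
time_s: 44.73
eef_pos: [0.4057, -0.0916, 0.3086]
eef_rot: [137.1, 89.9, 33.6]
wrist_force: [1.7, 0.3, 0.2]
width: 0.0724
```

>>> {"op": "jog_arm", "data": {
  "increments": [
    {"tx":0,"ty":4,"tz":0,"ax":0,"ay":0,"az":0,"fingers":85},
    {"tx":0,"ty":8,"tz":0,"ax":0,"ay":0,"az":0,"fingers":85},
    {"tx":0,"ty":12,"tz":0,"ax":0,"ay":0,"az":0,"fingers":85},
    {"tx":0,"ty":16,"tz":0,"ax":0,"ay":0,"az":0,"fingers":85},
    {"tx":0,"ty":20,"tz":0,"ax":0,"ay":0,"az":0,"fingers":85}
  ]
}}

```text
time_s: 45.15
eef_pos: [0.4056, 0.1087, 0.3087]
eef_rot: [175.5, 89.9, 72.0]
wrist_force: [1.5, -0.2, -0.6]
width: 0.0729
```

Run:
```python
from h import *
st()
s=crop('scene',300,140,460,300,4,'s31');t=crop('top',320,140,440,240,6,'t31')
s0=dict(s,pixels=np.load('s_init.npy'));t0=dict(t,pixels=np.load('t_init.npy'))
navy=lambda h,S,v:(h>105)&(h<130)&(S>90)
gr=lambda h,S,v:(h>35)&(h<70)&(S>90)
wh=lambda h,S,v:(S<45)&(v>170)
br=lambda h,S,v:((h<18)|(h>170))&(S>110)&(v<125)
def cen(c,f,b):
    x0,y0,x1,y1=b;h=cv2.cvtColor(c['pixels'],cv2.COLOR_RGB2HSV).astype(int)[y0:y1,x0:x1]
    ys,xs=np.nonzero(f(h[...,0],h[...,1],h[...,2]));return np.array([xs.mean()+x0,ys.mean()+y0]),len(xs)
for n,f,bs,bt in [('spice cap',gr,(325,215,352,250),(355,205,378,228)),('knob',wh,(360,232,376,247),(391,216,404,230)),('pepper',br,(348,230,380,290),(380,212,406,234)),('salt',wh,(310,203,330,220),(332,202,348,218))]:
    print(n,*[ (cen(a,f,b)) for a,b in ((s0,bs),(s,bs),(t0,bt),(t,bt))])
    if n!='pepper':
        p0=tri(s0,cen(s0,f,bs)[0],t0,cen(t0,f,bt)[0]);p1=tri(s,cen(s,f,bs)[0],t,cen(t,f,bt)[0]);print('   ',p0[0].round(4),p1[0].round(4))
```

```text
t 45.15 pos [0.4056 0.1087 0.3087] toolx [ 0.     0.001 -1.   ] jawyaw -13.43 w 0.0729 F [ 1.5 -0.2 -0.6] q [-5.860e+01 -3.000e-01  4.160e+01  1.005e+02  1.000e-01  7.970e+01
 -3.040e+01]
spice cap (array([338.04878049, 231.93292683]), 164) (array([338.34969325, 231.55828221]), 163) (array([365.35849057, 217.73584906]), 53) (array([365.35555556, 217.2       ]), 45)
    [ 0.4224 -0.2141  0.09  ] [ 0.4242 -0.2139  0.0898]
knob (array([367.3, 238.7]), 10) (array([366.38461538, 238.61538462]), 13) (array([397.125, 222.875]), 8) (array([396.88888889, 223.33333333]), 9)
    [ 0.4056 -0.3133  0.1679] [ 0.404  -0.3121  0.1689]
pepper (array([363.89882353, 261.34117647]), 850) (array([363.16469194, 261.61137441]), 844) (array([392.2       , 221.71428571]), 175) (array([391.74456522, 222.02173913]), 184)
salt (array([320.22222222, 209.53333333]), 45) (array([320.76, 209.76]), 50) (array([340.30555556, 209.30555556]), 36) (array([340.4  , 209.025]), 40)
    [ 0.452  -0.1246  0.0838] [ 0.4532 -0.1251  0.0823]
```

View pics/s31.png

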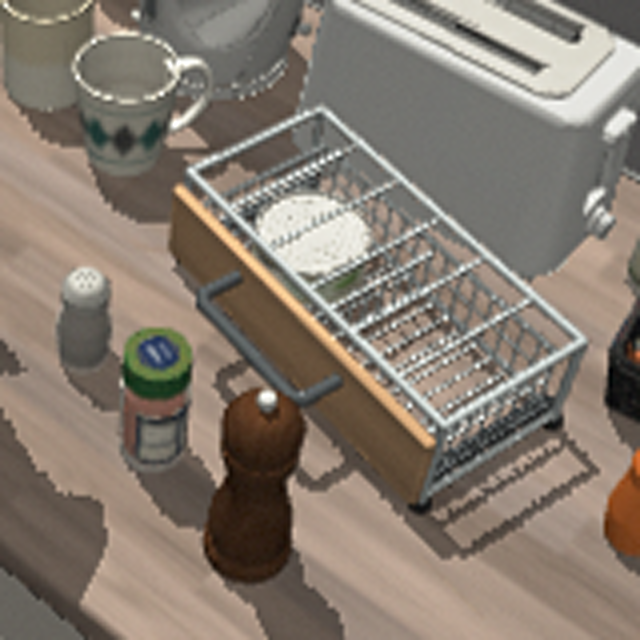

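View pics/t31.png

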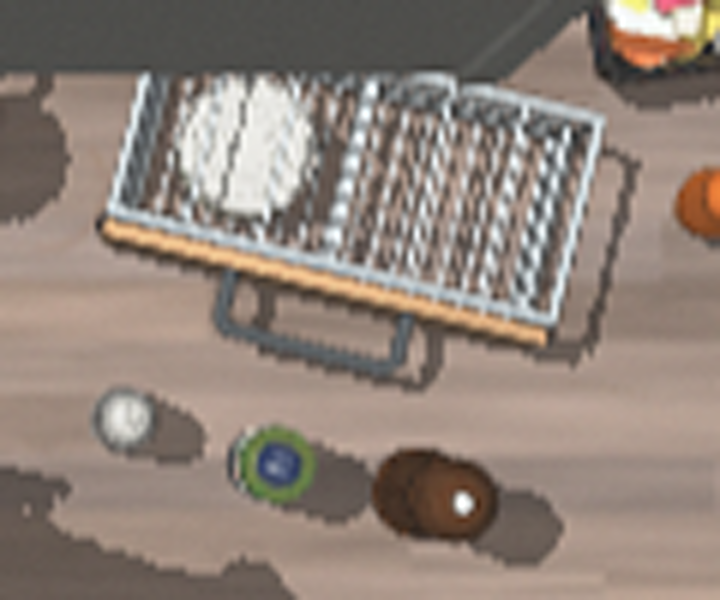

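>>> {"op": "jog_arm", "data": {
  "increments": [
    {"tx":0,"ty":0,"tz":0,"ax":0,"ay":0,"az":0,"fingers":85},
    {"tx":0,"ty":0,"tz":0,"ax":0,"ay":0,"az":0,"fingers":85},
    {"tx":0,"ty":0,"tz":0,"ax":0,"ay":0,"az":0,"fingers":85}
  ]
}}

```text
time_s: 45.5
eef_pos: [0.4063, 0.105, 0.3085]
eef_rot: [-9.6, 90.0, -113.2]
wrist_force: [0.4, -0.7, 0.4]
width: 0.0729
```

Run:
```python
from h import *
s=shot('scene','s32');t=shot('top')
a=blob(s,YL,(190,120,260,180));b=blob(t,YL,(190,180,250,230));print('lemon',tri(s,a[0],t,b[0]))
st(); print(r.close_job())
```

```text
lemon (array([0.46247159, 0.3341818 , 0.03608563]), np.float64(7.332102724215604e-05))
t 45.6 pos [0.4063 0.1052 0.3086] toolx [-0.  0. -1.] jawyaw -13.64 w 0.0729 F [0.  0.1 0.2] q [-58.3  -0.3  41.9 100.5   0.2  79.7 -30.2]
the job is handed in; nothing more can be done
None
```

I handed the job in at 45.6 s on the robot clock, with every step done in the required order. No verdict was reported.

I stood pepper, spice and salt aside on the worktop, then pulled the basket out about 130 mm by its handle. The lemon went onto the board, lowered until the force reading showed contact. I then pushed the basket back to its hard stop and returned the three to their places.

What the last checks showed:
- **Lemon:** it is at (0.462, 0.334), about 16 mm from the board centre I measured at (0.454, 0.347).
- **Salt, pepper and spice:** all stand upright, and the before-and-after pictures put each within about 2 mm of its starting place.
- **Basket:** it ended about 3 mm further in than it started, so it had been slightly ajar. I did not measure the joint value itself.
- **Tin:** it is still in its bay.
- **Arm:** it is clear of everything and reads almost no force.

Two things disagreed with the task text, and neither caused trouble:
- **Red shaker:** the salt look-alike stood at about (0.41, 0.09), inside the area described as bare. I kept clear of it.
- **Handle position:** the two cameras differed by about 5 mm on where the handle bar was. I used the middle value, and the grip held.

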